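Set out the breakfast jams on the board from under the saucers

ROBOT

A 6-joint arm with a two-finger parallel gripper is mounted at the origin on the work surface. World frame = base frame: x ahead of the robot, y to its left, z up, the work surface at z = 0. Lengths are in m, angles in rad, forces in N, time in s.
With the tool pointing down it reaches from about 0.35 to 0.95 m from the base axis. Payload 17.4 kg.
Tool frame: the origin (TCP) lies midway between the tips of the shut fingers; the grasp point (between the pads) lies 19 mm behind it; z points along the fingers, y is the line along which they close (so a half turn about z gives the same grasp; the last joint's range is limited). The gripper opens to 93 mm and grips with 3 to 60 N. Pads are 15 mm wide; open, the fingers measure 128 mm over their backs; the gripper's body (75 mm by 188 mm) begins 65 mm behind the grasp point.
Start: joints at [1.067, 0.116, 1.442, -0, 1.584, -0.038], TCP at [0.303, 0.603, 0.219] pointing down, gripper open.
Joint ranges: [-2.83, 2.83], [-0.83, 2.19], [0.07, 2.5], [-1.14, 4.28], [0.01, 3], [-2.97, 2.97]. Speed limits (rad/s): [1.89, 1.89, 2.22, 3.14, 3.14, 3.14].

INTERFACE

Orientations are given as a rotation vector (axis times angle).
In Python, from bench import r, optics gives the robot as it stands.
- The arm moves only by the tool arm_command, never from a script. Its argument "commands" is a list of rows, each an object of numbers: "gripper": the finger opening in mm, from 0 to 93; "tx", "ty", "tz": the shift along the tool's x, y, z in units of 40 mm (1.0 is 40 mm); "ax", "ay", "az": the turn, a rotation vector about the tool's x, y, z in degrees. In form: [{"gripper": .., "tx": .., "ty": .., "tz": .., "ax": .., "ay": .., "az": ..}, ...]. A call has exactly 8 rows; each row is the pose to reach, as a shift and turn from the pose commanded when the call began, along the tool's axes at that moment; what a row does not reach only later rows make up. A row lasts 1/12 s, in which the tool goes at most 41.7 mm and 7.16 degrees, less where a joint would pass 70% of its speed; a pose out of reach is approached as far as the arm can. A call with a gripper value outside its range is refused whole. The fingers move at their own pace and stop on an object; the grip force is fixed at half the most. Time passes only in rows, so rows that repeat a pose let the fingers close, or fill a call up. It gives the time, the measured TCP pose, the force, the opening and the grip force at its end, in the units of the state.
- r.get_obs(): the state, without advancing time (a new reading comes with each control period).
- optics.camera(name): name is "side" or "top" or "wrist"; returns (picture, depth): 480x640x3 uint8, blue, green, red; 480x640 float32, m along the optical axis (not along the pixel's ray), 0 where there is no reading.
- optics.camera_model(name): a dict with "fov_y" (degrees; the focal length in pixels is half the picture's height over the tangent of half this angle, whatever the lens; pixels are square), "cx", "cy" (the principal point, pixels), "k1" (the pictures are not rectified: a ray, as slopes to the right and down, at radius r is drawn at 1 + k1 r^2 times it, then the intrinsics apply), "view" (4x4, takes a point from world to camera coordinates). Camera axes: x right, y up, looking along -z (the intrinsics and any distortion apply to the point x, -y, -z); pixel columns grow to the right and rows downward; lengths in m; the calibration is good to about 2 mm. A picture is of the moment at which its call begins: read the wrist's pose just before it. camera_model takes no time and is no camera call; for the wrist camera it gives the pose at the moment of the call.
- r.finish_job(): hands the job in; it is judged then, once.
The state is a dict: "clock": time; "joint_positions": joint angles; "dq": joint speeds; "joint_torque": joint torques, N m; "tool_pos": TCP position; "tcp_rot": TCP orientation; "wrist_force": force on the tool from outside, world axes, zero at the start; "wrist_torque": the same for the moment, N m; "gripper_width": opening from 0.0 (shut) to 1.0 (fully open); "finger_force": force on a finger pad.
Only numpy, scipy, OpenCV 4.12 (cv2) and the standard library are available. Lean on these libraries where they do the work, as an engineer would, in place of code of your own. Each camera call takes 0.05 s, during which the arm holds its last target. There are 200 camera calls.

TASK

Slide the wooden serving board out from under the saucers and cup in the peg stand, without lifting them off or letting the cup fall: they should settle down onto the stand, still stacked. Lay the board flat with its whole blade on the cork mat, then take every jam jar there is in the caddy and stand it upright on the blade. Leave the salt shaker, pepper mill, mug and sugar pot where they are.

Things in the scene. Friction and masses are not known exactly. Their poses are not given: they have to be found in the camera images.
- stand: Fixed peg stand for dishes on the robot's left: varnished wooden base 170 x 170 x 8 mm, four upright round polished steel pegs 10 mm thick, 40 mm tall (tops 48 mm above the worktop) at x, y = +-55 mm. Origin: centre of the base's underside, on the worktop. Its +x is its open front, where the board's handle sticks out (roughly world -y).
- board: Loose wooden serving board 10 mm thick, 220 g: blade 250 (its x) x 90 mm (its y), straight handle 28 mm wide running 80 mm on from the blade's +x end. Origin: centre of the blade's underside. Starts flat on the stand's base under the saucers, between the pegs (100 mm clear between left and right pegs), handle beyond the base, underside 8 mm above the worktop.
- handle (a point): Middle of the board's handle, at half its thickness; 165 mm from the board's origin along its +x. Grip it across its 28 mm width (the board's y).
- blade_near (a point): Middle of the blade's end at the handle, underside; 125 mm from the board's origin along +x.
- blade_far (a point): Middle of the blade's other end, underside; 125 mm from the board's origin along -x.
- saucer0: Lower of two loose white saucers, 140 mm across, 14 mm high, 150 g, foot 88 mm across. Origin: centre of its underside. Starts on the board, amid the four pegs with about 3 mm of play, so the pegs hold it back while the board slides; once the board is gone it lies on the stand's base, 10 mm lower.
- saucer1: Upper saucer, same as the lower one, stacked on it (14 mm higher).
- cup: Small white cup, 68 mm across, 56 mm high, about 120 g, standing upright on the upper saucer, held by nothing. Origin: centre of its underside, z axis up.
- mat: Cork mat fixed on the worktop between stand and caddy, 220 mm (its x) by 370 mm (its y), 2 mm thick. Origin: centre of its underside. World y is roughly its y.
- caddy: Fixed low wooden caddy on the robot's right, 178 mm (its x) by 240 mm (its y), walls and dividers 6 mm thick and 19 mm high, floor 6 mm thick; six compartments (two along x, three along y), each 80 x 72 mm, centred at x = +-43 mm and y = -78, 0, +78 mm. Origin: centre of the underside.
- shaker: Salt shaker with a steel top, 40 mm across, 70 mm tall, in one of the caddy's compartments; not needed. Origin: centre of its underside.
- mill: Dark wooden pepper mill, 54 mm across, 150 mm tall, beyond the mat. Origin: centre of its underside.
- mug: Blue mug, 82 mm across, 92 mm tall, beyond the mat. Origin: centre of its underside.
- sugar: White sugar pot with a wooden lid, 90 mm across, 88 mm tall, beyond the caddy. Origin: centre of its underside.
- jar0: Small jam jar with a metal screw lid: a round, squat, closed jar 46 mm across and 28 mm tall, about 60 g; one to a compartment of the caddy at the start. All jam jars are alike, and three to five are there. Origin: centre of its underside, z axis towards the lid.
- jar1: Small jam jar with a metal screw lid: a round, squat, closed jar 46 mm across and 28 mm tall, about 60 g; one to a compartment of the caddy at the start. All jam jars are alike, and three to five are there. Origin: centre of its underside, z axis towards the lid.
- jar2: Small jam jar with a metal screw lid: a round, squat, closed jar 46 mm across and 28 mm tall, about 60 g; one to a compartment of the caddy at the start. All jam jars are alike, and three to five are there. Origin: centre of its underside, z axis towards the lid.
- jar3: Small jam jar with a metal screw lid: a round, squat, closed jar 46 mm across and 28 mm tall, about 60 g; one to a compartment of the caddy at the start. All jam jars are alike, and three to five are there. Origin: centre of its underside, z axis towards the lid.
- jar4: Small jam jar with a metal screw lid: a round, squat, closed jar 46 mm across and 28 mm tall, about 60 g; one to a compartment of the caddy at the start. All jam jars are alike, and three to five are there. Origin: centre of its underside, z axis towards the lid.

How it is judged:
On the way:
1. the board is wholly out of the stand, and the saucers have settled on the stand's base with the cup still standing on them (x of blade_far in the frame of stand above 0.085 m and horizontal distance between each of saucer0, saucer1 and stand below 0.02 m and angle between each of saucer0, saucer1's own z axis and vertical below 0.08 rad and z of saucer0 in the frame of stand below 0.012 m and z of saucer1 in the frame of stand below 0.026 m and angle between cup's own z axis and vertical below 0.12 rad and z of cup in the frame of stand between 0.03 and 0.042 m and linear speed of cup below 0.03 m/s), for 0.2 s.
At the end, for the whole second after the job is handed in: Board flat on the mat, clear of the stand, blade wholly on it (within 2 mm). Every jar upright (0.1 rad), at rest on the blade, its middle 10 mm or more inside the edges. Saucers level on the stand's base, within 20 mm of its centre, one on the other, the cup upright on them (all of step 1 and angle between board's own z axis and vertical below 0.04 rad and height (world z) of board below 0.006 m and x of blade_far in the frame of mat between -0.07 and 0.07 m and y of blade_far in the frame of mat between -0.187 and 0.187 m and x of blade_near in the frame of mat between -0.07 and 0.07 m and y of blade_near in the frame of mat between -0.187 and 0.187 m and angle between each of jar0, jar1, jar2, jar3, jar4's own z axis and vertical below 0.1 rad and linear speed of each of jar0, jar1, jar2, jar3, jar4 below 0.03 m/s and z of jar0 in the frame of board between 0.006 and 0.015 m and x of jar0 in the frame of board between -0.115 and 0.115 m and y of jar0 in the frame of board between -0.035 and 0.035 m and z of jar1 in the frame of board between 0.006 and 0.015 m and x of jar1 in the frame of board between -0.115 and 0.115 m and y of jar1 in the frame of board between -0.035 and 0.035 m and z of jar2 in the frame of board between 0.006 and 0.015 m and x of jar2 in the frame of board between -0.115 and 0.115 m and y of jar2 in the frame of board between -0.035 and 0.035 m and z of jar3 in the frame of board between 0.006 and 0.015 m and x of jar3 in the frame of board between -0.115 and 0.115 m and y of jar3 in the frame of board between -0.035 and 0.035 m and z of jar4 in the frame of board between 0.006 and 0.015 m and x of jar4 in the frame of board between -0.115 and 0.115 m and y of jar4 in the frame of board between -0.035 and 0.035 m); the robot touches nothing.
It fails at once if the cup is toppled (angle between cup's own z axis and vertical above 0.7 rad).
It fails at once if a saucer or the cup is lifted or knocked off the stack (horizontal distance between saucer0 and stand above 0.04 m or horizontal distance between saucer1 and stand above 0.05 m or horizontal distance between cup and stand above 0.08 m or z of saucer0 in the frame of stand above 0.04 m or z of saucer1 in the frame of stand above 0.06 m or z of cup in the frame of stand above 0.085 m).
It fails at once if the shaker, mill, mug or sugar pot is moved more than 3 cm or knocked over (distance of any of shaker, mill, mug, sugar from where it was at the start of the episode above 0.03 m or angle between any of shaker, mill, mug, sugar's own z axis and vertical above 0.6 rad).
Of jar0, jar1, jar2, jar3, jar4 only 3 to 5 are there at a start; the rules pass over those that are not, and their reading is None.
At some moment in a run one of jar0, jar1, jar2, jar3, jar4 may be knocked a few centimetres aside while the robot is not near it.
It also fails if it takes over 210 s, if anything falls off the work surface, if the arm or the gripper's body presses on something with over 40 N, if the wrist force passes 120 N, or if a joint passes its speed limit or range.

## Working session

There is one attempt and no reset: what is moved stays moved. The work goes in short steps, Python scripts to look and compute and a tool call to move; the robot and the scene stay as the last step left them, time stands still between calls to the robot, and variables do not carry over. Pictures are saved under pics/ and viewed, at most 14 in all, crops included, and the job is handed in when it is done.

Besides the shell and the picture viewer there is one more tool, called after "Call:" as a command line: name --argument value ..., lists and objects as JSON in quotes. arm_command: Moves the arm, as the interface text tells. Its arguments: {"type":"object","properties":{"commands":{"type":"array","items":{"type":"object","properties":{"gripper":{"type":"number"},"tx":{"type":"number"},"ty":{"type":"number"},"tz":{"type":"number"},"ax":{"type":"number"},"ay":{"type":"number"},"az":{"type":"number"}}}}},"required":["commands"]}

```bash
mkdir -p pics; cat > h.py <<'E'
import numpy as np, cv2
from bench import r, optics
from scipy.spatial.transform import Rotation as R
def look(name, save=None):
    m=optics.camera_model(name); im,d=optics.camera(name)
    if save: cv2.imwrite('pics/'+save+'.png',im)
    return m,im,d
def cloud(m,d):
    """world xyz per pixel (nan where no depth)"""
    f=240/np.tan(np.radians(m['fov_y'])/2)
    K=np.array([[f,0,m['cx']],[0,f,m['cy']],[0,0,1]])
    v,u=np.mgrid[0:480,0:640]
    p=np.stack([u,v],-1).reshape(-1,1,2).astype(float)
    s=cv2.undistortPoints(p,K,np.array([m['k1'],0,0,0])).reshape(480,640,2)
    z=np.where(d>0,d,np.nan)
    c=np.stack([s[...,0]*z,-s[...,1]*z,-z],-1)
    V=np.array(m['view']); return (c-V[:3,3])@V[:3,:3]
def state():
    o=r.get_obs(); print('t',round(o['clock'],2),'tcp',np.round(o['tool_pos'],4),'R\n',np.round(R.from_rotvec(o['tcp_rot']).as_matrix(),3),'q',np.round(o['joint_positions'],3),'F',np.round(o['wrist_force'],1),'w',round(o['gripper_width'],3),'ff',o['finger_force']); return o
E
python3 - <<'E'
from h import *
state()
for n in('top','side'):
    m,im,d=look(n,n+'0'); P=cloud(m,d); np.save(n+'0.npy',P)
    print(n,{k:v for k,v in m.items() if k!='view'},np.round(np.linalg.inv(m['view'])[:3,3],2))
E
```

```text
t 0.0 tcp [0.3031 0.6029 0.2179] R
 [[-0.893  0.449 -0.001]
 [ 0.449  0.893 -0.001]
 [ 0.    -0.001 -1.   ]] q [ 1.067  0.116  1.442 -0.     1.584 -0.038] F [0.5 0.1 0.2] w 0.998 ff 0.0
top {'fov_y': 53.917974677651145, 'cx': 313.8678320485503, 'cy': 242.65769313026112, 'k1': -0.004817876127823933} [0.37 0.03 1.21]
side {'fov_y': 49.268748926500976, 'cx': 317.9225870675436, 'cy': 243.5297293435355, 'k1': -0.14222241658183932} [0.5  1.05 1.16]
```

View pics/top0.png

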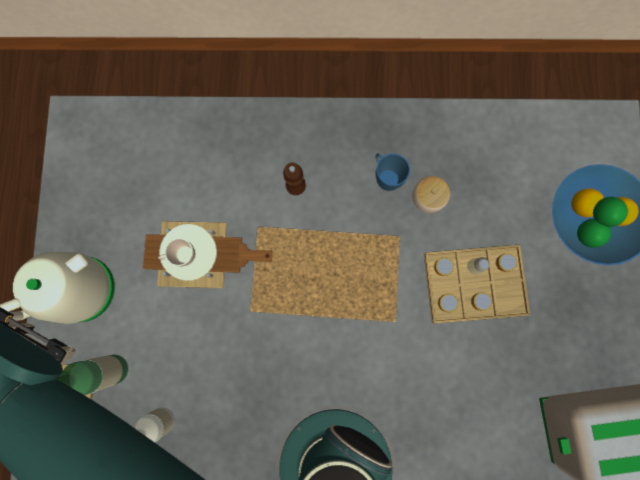

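View pics/side0.png

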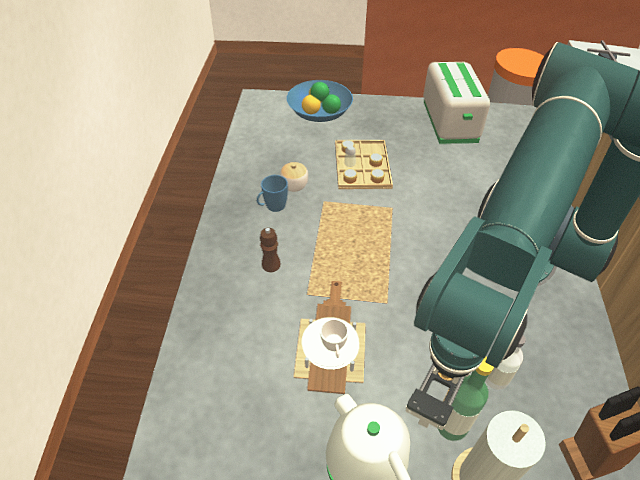

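The top view shows the stand at about (192,255), the handle at (258,255), the mat at (325,273), and the caddy at (477,284). There are four jars, at (444,266), (507,262), (448,302) and (482,301). The shaker is at (481,265). The side view shows the cup upright on the saucers at (334,335). Next I'll measure these positions.

```bash
python3 - <<'E'
from h import *
P=np.load('top0.npy'); im=cv2.imread('pics/top0.png')
def pr(n,u,v): print(n,np.round(P[v,u],4))
for n,u,v in[('handle',258,255),('bladeL',150,240),('matc',325,273),('work',325,340),('cup',180,252),('saucer',205,255),('mill',293,168),('mug',392,172),('sugar',432,194),('shaker',481,265),('base',215,282)]: pr(n,u,v)
def rect(n,mask):
    c=max(cv2.findContours(mask.astype(np.uint8),0,1)[0],key=cv2.contourArea)[:,0]
    q=P[c[:,1],c[:,0]]; q=q[~np.isnan(q).any(1)]
    b=cv2.minAreaRect(q[:,:2].astype(np.float32)*1000); print(n,b,'corners',np.round(cv2.boxPoints(b)).tolist(),'z',np.round(np.median(q[:,2]),4))
v,u=np.mgrid[0:480,0:640]
hsv=cv2.cvtColor(im,cv2.COLOR_BGR2HSV)
cork=(hsv[...,1]>70)&(u>245)&(u<405)&(v>222)&(v<325)&(P[...,2]<.007)
rect('mat',cv2.morphologyEx(cork.astype(np.uint8),2,np.ones((3,3))))
X=P.reshape(-1,3)
ui=u.ravel();vi=v.ravel()
# handle pixels: z ~ 18mm, right of base
s=(ui>228)&(ui<275)&(vi>235)&(vi<275)&(X[:,2]>.011)&(X[:,2]<.03); q=X[s]; print('handle+blade z',np.median(q[:,2]),q[:,:2].min(0),q[:,:2].max(0))
s2=s&(ui>246); q=X[s2][:,:2]; mu=q.mean(0); e=np.linalg.eigh(np.cov(q.T))[1][:,1]; print('handle mean',mu,'axis',e,len(q))
s3=(ui>140)&(ui<160)&(vi>225)&(vi<285)&(X[:,2]>.011)&(X[:,2]<.03);q=X[s3]; print('far blade x',q[:,:2].min(0),q[:,:2].max(0))
# base
b=((ui>150)&(ui<232)&(vi>215)&(vi<295)&(X[:,2]>.004)&(X[:,2]<.03)&(hsv[...,1].ravel()>40)).reshape(480,640)
# caddy/jars
c=((u>420)&(u<535)&(v>238)&(v<328)&(P[...,2]>.004)); rect('caddy',c)
for k,(a,bb) in enumerate([(444,266),(507,262),(448,302),(482,301),(481,265),(515,300)]):
    s=(abs(ui-a)<14)&(abs(vi-bb)<14)&(X[:,2]>.026); q=X[s]
    if len(q): (cc,rr)=cv2.minEnclosingCircle(q[:,:2].astype(np.float32)); print('jar',k,np.round(cc,4),round(rr,4),np.round(np.median(q[:,2]),4),q[:,:2].mean(0).round(4),len(q))
s=(ui>150)&(ui<225)&(vi>215)&(vi<290)&(X[:,2]>.03)&(X[:,2]<.06);q=X[s][:,:2].astype(np.float32);cc,rr=cv2.minEnclosingCircle(q);print('saucer',cc,rr)
s=(ui>150)&(ui<225)&(vi>215)&(vi<290)&(X[:,2]>.085);q=X[s];print('cup rim',q.min(0),q.max(0))
E
```

```text
handle [0.514  0.2052 0.0192]
bladeL [0.5483 0.4854 0.0206]
matc [0.4721 0.0338 0.0033]
work [ 3.036e-01  3.130e-02 -3.000e-04]
cup [0.5143 0.395  0.0546]
saucer [0.5091 0.335  0.0431]
mill [0.7029 0.1114 0.1527]
mug [ 0.7402 -0.1381  0.0068]
sugar [ 0.6651 -0.2263  0.0739]
shaker [ 0.4915 -0.3395  0.0759]
base [0.4441 0.3151 0.0067]
mat ((472.34375, 33.34825134277344), (370.87255859375, 220.3446502685547), 86.92900085449219) corners [[352.0, -146.0], [572.0, -158.0], [592.0, 213.0], [372.0, 224.0]] z 0.0026
handle+blade z 0.018990940072584842 [0.47018627 0.17162064] [0.56024182 0.28214494]
handle mean [0.51386786 0.20309923] axis [0.04587269 0.99894729] 277
far blade x [0.43619401 0.45759902] [0.56481563 0.50175591]
caddy ((453.60357666015625, -346.47564697265625), (187.61546325683594, 253.37559509277344), 6.061344623565674) corners [[347.0, -230.0], [374.0, -482.0], [560.0, -463.0], [534.0, -211.0]] z 0.0177
jar 0 [ 0.4927 -0.2621] 0.0233 0.0344 [ 0.4922 -0.2614] 273
jar 1 [ 0.5057 -0.4183] 0.0235 0.0343 [ 0.5052 -0.4171] 281
jar 2 [ 0.402  -0.2701] 0.0235 0.0344 [ 0.4019 -0.2696] 282
jar 3 [ 0.4076 -0.3533] 0.0232 0.0343 [ 0.4072 -0.3523] 289
jar 4 [ 0.4957 -0.3431] 0.0187 0.0695 [ 0.4942 -0.3386] 253
saucer (0.5161452889442444, 0.37931394577026367) 0.08273250609636307
cup rim [0.47695039 0.35029131 0.08510349] [0.54264257 0.43801101 0.1102446 ]
```

```bash
python3 - <<'E'
import cv2
a=cv2.imread('pics/top0.png')[200:330,130:280]; b=cv2.imread('pics/side0.png')[265:405,270:390]
a=cv2.resize(a,(600,520),interpolation=2); b=cv2.resize(b,(200*2,0) if 0 else (446,520),interpolation=2)
cv2.imwrite('pics/c1.png',cv2.resize(cv2.hconcat([a,b]),(800,398)))
E
```

```text
(no output)
```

View pics/c1.png

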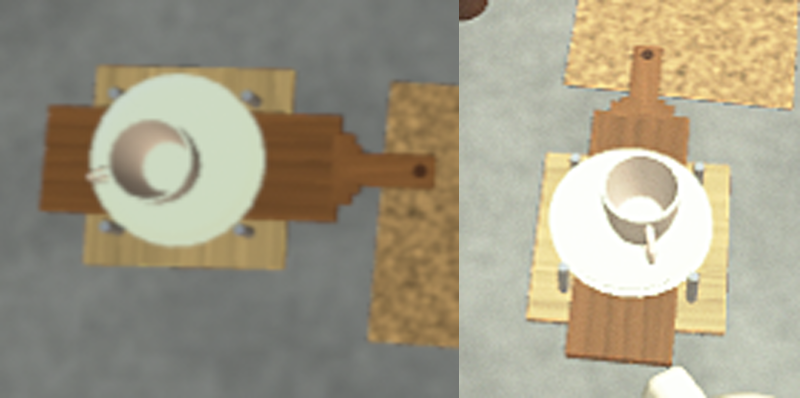

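```bash
cat >> h.py <<'E'
def plane(m,u,v,z):
    """pixel -> world at height z"""
    f=240/np.tan(np.radians(m['fov_y'])/2)
    K=np.array([[f,0,m['cx']],[0,f,m['cy']],[0,0,1]])
    s=cv2.undistortPoints(np.stack([u,v],-1).reshape(-1,1,2).astype(float),K,np.array([m['k1'],0,0,0])).reshape(-1,2)
    V=np.array(m['view']); dr=np.c_[s[:,0],-s[:,1],-np.ones(len(s))]@V[:3,:3]; c=-V[:3,:3].T@V[:3,3]
    return (c+dr*((z-c[2])/dr[:,2])[:,None])[:,:2]
def mrect(m,mask,z,name=''):
    mask=cv2.morphologyEx(mask.astype(np.uint8),cv2.MORPH_OPEN,np.ones((3,3)))
    v,u=np.nonzero(mask); q=plane(m,u,v,z).astype(np.float32)*1000
    b=cv2.minAreaRect(q); print(name,np.round(b[0],1),np.round(b[1],1),round(b[2],2),len(q)); return b,q
E
python3 - <<'E'
from h import *
m=optics.camera_model('top'); im=cv2.imread('pics/top0.png'); hsv=cv2.cvtColor(im,cv2.COLOR_BGR2HSV)
v,u=np.mgrid[0:480,0:640]; print(hsv[245,150],hsv[282,215],hsv[255,240],hsv[255,258],hsv[270,300])
P=np.load('top0.npy')
box=(u>138)&(u<278)&(v>215)&(v<295)
wood=box&(hsv[...,1]>120)&(hsv[...,2]<150)&(P[...,2]>.011)
wood=cv2.morphologyEx(wood.astype(np.uint8),2,np.ones((2,2)))
mrect(m,wood&(u<246),.018,'board blade'); mrect(m,wood,.018,'board all')
h=(wood>0)&(u>250)&(u<270)
b,q=mrect(m,h,.018,'handle')
base=box&(u<240)&(hsv[...,1]>40)&(P[...,2]<.05)&(P[...,2]>.0035); mrect(m,base&(u>155)&(u<229),.008,'base')
# edge fits per column of blade / base
from numpy import polyfit
def edges(mask,cols,z,n):
    top=[];bot=[]
    for c in cols:
        k=np.nonzero(mask[:,c])[0]; top.append((c,k.min()-.5));bot.append((c,k.max()+.5))
    for t in(top,bot):
        t=np.array(t);w=plane(m,t[:,0],t[:,1],z); p=polyfit(w[:,1],w[:,0],1); print(n,'dx/dy',p[0].round(4),'x at y=.38',np.polyval(p,.38).round(4),'y=.2',np.polyval(p,.2).round(4),'res',np.std(w[:,0]-np.polyval(p,w[:,1])).round(4))
edges(wood,list(range(148,162))+list(range(218,238)),.018,'blade')
edges(h,range(251,269),.018,'handle')
edges(base,range(164,222),.008,'base')
vv,uu=np.nonzero(wood); w=plane(m,uu,vv,.018); print('y range',w[:,1].min(),w[:,1].max())
# mat edges dir; cup circle
E
```

```text
[ 15 161 114] [ 21 108 165] [ 14 162 124] [ 14 161 133] [ 18 123 166]
board blade [513.9 366.6] [259.   88.7] 89.06 1493
board all [513.3 332.5] [327.3  88.7] 89.06 1800
handle [511.7 200.2] [25.7 46.5] 0.91 202
base [516.1 378.9] [171.7 191.5] 0.78 1966
blade dx/dy 0.0196 x at y=.38 0.5588 y=.2 0.5553 res 0.0007
blade dx/dy 0.021 x at y=.38 0.4702 y=.2 0.4664 res 0.0007
handle dx/dy -0.0494 x at y=.38 0.5165 y=.2 0.5254 res 0.0008
handle dx/dy 0.0017 x at y=.38 0.4977 y=.2 0.4974 res 0.0005
base dx/dy 0.0034 x at y=.38 0.6012 y=.2 0.6006 res 0.0008
base dx/dy 0.0061 x at y=.38 0.4307 y=.2 0.4296 res 0.0007
y range 0.16910071939193347 0.49631079881819157
```

```bash
cat >> h.py <<'E'
def to(x,y,z,yaw=None):
    """tool shifts (units 40mm) and turn to bring TCP to xyz, pointing down, tool y at yaw(deg)"""
    o=r.get_obs(); M=R.from_rotvec(o['tcp_rot']).as_matrix()
    t=M.T@(np.array([x,y,z])-o['tool_pos'])/.04
    if yaw is None: a=np.zeros(3)
    else:
        w=np.radians(yaw); Y=np.array([np.cos(w),np.sin(w),0]); Z=np.array([0,0,-1.]); T=np.c_[np.cross(Y,Z),Y,Z]
        a=np.degrees(R.from_matrix(M.T@T).as_rotvec())
    print('to',(x,y,z,yaw),'t',np.round(t,3),'a',np.round(a,2)); return t,a
E
python3 -c "
from h import *
to(.511,.2075,.12,-1.2)"
```

```text
to (0.511, 0.2075, 0.12, -1.2) t [-9.084 -6.495  2.456] a [-5.000e-02  3.000e-02  6.451e+01]
```

Call:
arm_command --commands '[{"tx": -9.08,"ty": -6.5,"tz": 0,"az": 64.5,"gripper": 60},{"tx": -9.08,"ty": -6.5,"tz": 0,"az": 64.5,"gripper": 60},{"tx": -9.08,"ty": -6.5,"tz": 0,"az": 64.5,"gripper": 60},{"tx": -9.08,"ty": -6.5,"tz": 0,"az": 64.5,"gripper": 60},{"tx": -9.08,"ty": -6.5,"tz": 0,"az": 64.5,"gripper": 60},{"tx": -9.08,"ty": -6.5,"tz": 0,"az": 64.5,"gripper": 60},{"tx": -9.08,"ty": -6.5,"tz": 0,"az": 64.5,"gripper": 60},{"tx": -9.08,"ty": -6.5,"tz": 0,"az": 64.5,"gripper": 60}]'

```text
invalid input at $.commands[0]: expected keys gripper, tx, ty, tz, ax, ay, az
```

```bash
python3 -c "
from h import *
state();to(.511,.2075,.12,-1.2)"
```

```text
t 0.1 tcp [0.3031 0.6029 0.218 ] R
 [[-0.893  0.449 -0.   ]
 [ 0.449  0.893 -0.001]
 [-0.    -0.001 -1.   ]] q [ 1.067  0.116  1.442 -0.     1.584 -0.038] F [-0.5 -0.3  0.7] w 1.0 ff 0.0
to (0.511, 0.2075, 0.12, -1.2) t [-9.084 -6.495  2.456] a [-5.000e-02  3.000e-02  6.451e+01]
```

Call:
arm_command --commands '[{"tx": -9.08,"ty": -6.5,"tz": 0,"ax": 0,"ay": 0,"az": 64.5,"gripper": 60},{"tx": -9.08,"ty": -6.5,"tz": 0,"ax": 0,"ay": 0,"az": 64.5,"gripper": 60},{"tx": -9.08,"ty": -6.5,"tz": 0,"ax": 0,"ay": 0,"az": 64.5,"gripper": 60},{"tx": -9.08,"ty": -6.5,"tz": 0,"ax": 0,"ay": 0,"az": 64.5,"gripper": 60},{"tx": -9.08,"ty": -6.5,"tz": 0,"ax": 0,"ay": 0,"az": 64.5,"gripper": 60},{"tx": -9.08,"ty": -6.5,"tz": 0,"ax": 0,"ay": 0,"az": 64.5,"gripper": 60},{"tx": -9.08,"ty": -6.5,"tz": 0,"ax": 0,"ay": 0,"az": 64.5,"gripper": 60},{"tx": -9.08,"ty": -6.5,"tz": 0,"ax": 0,"ay": 0,"az": 64.5,"gripper": 60}]'

```text
clock: 0.77
tool_pos: [0.4585, 0.3061, 0.2185]
tcp_rot: [-2.109, -2.329, 0.0]
wrist_force: [1.0, 0.9, -0.1]
gripper_width: 0.643
finger_force: 0.0
```

```bash
python3 -c "
from h import *
state();to(.511,.2075,.12,-1.2)"
```

```text
t 0.77 tcp [0.4585 0.3061 0.2185] R
 [[-0.099  0.995 -0.   ]
 [ 0.995  0.099 -0.   ]
 [-0.    -0.    -1.   ]] q [ 0.542 -0.155  1.709 -0.     1.588  0.443] F [ 1.   0.9 -0.1] w 0.643 ff 0.0
to (0.511, 0.2075, 0.12, -1.2) t [-2.582  1.062  2.463] a [-0.    0.    6.88]
```

Call:
arm_command --commands '[{"tx": -2.58,"ty": 1.06,"tz": 0,"ax": 0,"ay": 0,"az": 6.9,"gripper": 60},{"tx": -2.58,"ty": 1.06,"tz": 0,"ax": 0,"ay": 0,"az": 6.9,"gripper": 60},{"tx": -2.58,"ty": 1.06,"tz": 0,"ax": 0,"ay": 0,"az": 6.9,"gripper": 60},{"tx": -2.58,"ty": 1.06,"tz": 0,"ax": 0,"ay": 0,"az": 6.9,"gripper": 60},{"tx": -2.58,"ty": 1.06,"tz": 1.2,"ax": 0,"ay": 0,"az": 6.9,"gripper": 60},{"tx": -2.58,"ty": 1.06,"tz": 2.46,"ax": 0,"ay": 0,"az": 6.9,"gripper": 60},{"tx": -2.58,"ty": 1.06,"tz": 2.46,"ax": 0,"ay": 0,"az": 6.9,"gripper": 60},{"tx": -2.58,"ty": 1.06,"tz": 2.46,"ax": 0,"ay": 0,"az": 6.9,"gripper": 60}]'

```text
clock: 1.43
tool_pos: [0.5091, 0.2093, 0.1155]
tcp_rot: [-2.236, -2.202, 0.01]
wrist_force: [-0.0, 0.5, -0.6]
gripper_width: 0.647
finger_force: 0.0
```

```bash
python3 -c "
from h import *
state();to(.511,.2075,.009,-1.2)
m,im,d=look('wrist','w1');P=cloud(m,d);np.save('w1.npy',P)"
```

```text
t 1.43 tcp [0.5091 0.2093 0.1155] R
 [[ 0.015  1.    -0.006]
 [ 1.    -0.015 -0.002]
 [-0.002 -0.006 -1.   ]] q [ 0.344 -0.105  1.832  0.     1.421  0.359] F [-0.   0.5 -0.6] w 0.647 ff 0.0
to (0.511, 0.2075, 0.009, -1.2) t [-0.039  0.066  2.663] a [-0.36  0.13  0.32]
```

View pics/w1.png

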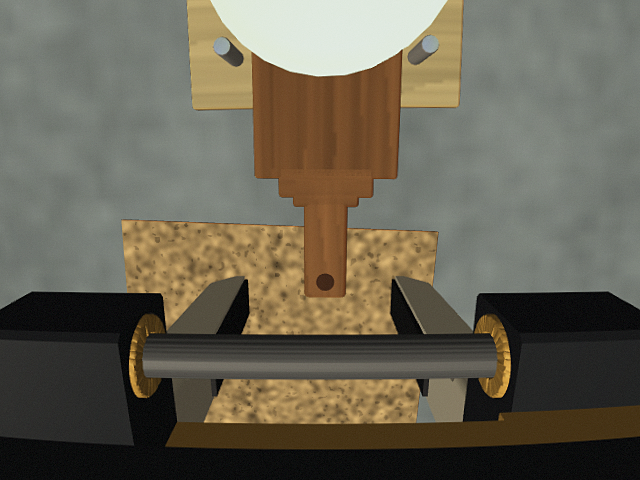

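The wrist view shows the handle at columns 305–348 with its end at row 297. It lies centrally between the fingers, and both front pegs (220,48 and 430,45) are clear of the blade. I'll refine the handle position and both headings from this.

```bash
python3 - <<'E'
from h import *
m=optics.camera_model('wrist'); P=np.load('w1.npy'); im=cv2.imread('pics/w1.png');hsv=cv2.cvtColor(im,cv2.COLOR_BGR2HSV)
print(hsv[250,315],hsv[250,325],P[250,325],P[100,325],P[90,220],P[250,280])
mask=(hsv[...,0]<16)&(hsv[...,1]>130)&(P[...,2]>.01)&(P[...,2]<.026)
mask[300:]=0
mask=cv2.morphologyEx(mask.astype(np.uint8),2,np.ones((3,3)))
for a,b,n in[(212,265,'handle'),(85,170,'blade')]:
    L=[];Q=[]
    for v in range(a,b):
        k=np.nonzero(mask[v])[0]; L.append((k.min()-.5,v));Q.append((k.max()+.5,v))
    for t in(L,Q):
        t=np.array(t);w=plane(m,t[:,0],t[:,1],.018);p=np.polyfit(w[:,1],w[:,0],1);print(n,'dx/dy',p[0].round(4),'x mean',w.mean(0).round(4),np.polyval(p,.2075).round(4))
for uv in[(325,297),(325,178),(395,178),(256,178),(192,110),(459,107)]: print(uv,plane(m,np.array([uv[0]]),np.array([uv[1]]),.018 if uv[1]>150 else .008).round(4))
for uv in [(222,43),(430,41)]: print('peg',plane(m,np.array([uv[0]]),np.array([uv[1]]),.048).round(4))
E
```

```text
[ 14 164 131] [ 13 154 147] [0.51207311 0.20213675 0.01834919] [0.51332134 0.29563658 0.01718589] [0.44782493 0.30395655 0.00835218] [0.48104163 0.19802691 0.00181021]
handle dx/dy 0.025 x mean [0.4996 0.21  ] 0.4995
handle dx/dy 0.0094 x mean [0.5275 0.2096] 0.5275
blade dx/dy 0.0227 x mean [0.4702 0.281 ] 0.4686
blade dx/dy 0.0245 x mean [0.5601 0.2796] 0.5583
(325, 297) [[0.5131 0.1688]]
(325, 178) [[0.5141 0.2489]]
(395, 178) [[0.5584 0.2483]]
(256, 178) [[0.4704 0.2496]]
(192, 110) [[0.4296 0.2931]]
(459, 107) [[0.6005 0.2923]]
peg [[0.4601 0.3248]]
peg [[0.5707 0.3241]]
```

```bash
python3 -c "
from h import *
state();to(.5132,.2085,.009,-1.2)"
```

```text
t 1.48 tcp [0.5102 0.2098 0.1187] R
 [[ 0.015  1.    -0.003]
 [ 1.    -0.015 -0.001]
 [-0.001 -0.003 -1.   ]] q [ 0.344 -0.107  1.828  0.     1.423  0.359] F [0.2 0.5 1.2] w 0.648 ff 0.0
to (0.5132, 0.2085, 0.009, -1.2) t [-0.028  0.083  2.742] a [-0.18  0.06  0.33]
```

Call:
arm_command --commands '[{"tx": 0,"ty": 0.06,"tz": 0.6,"ax": 0,"ay": 0,"az": 0.3,"gripper": 60},{"tx": 0,"ty": 0.06,"tz": 1.2,"ax": 0,"ay": 0,"az": 0.3,"gripper": 60},{"tx": 0,"ty": 0.06,"tz": 1.7,"ax": 0,"ay": 0,"az": 0.3,"gripper": 60},{"tx": 0,"ty": 0.06,"tz": 2.1,"ax": 0,"ay": 0,"az": 0.3,"gripper": 60},{"tx": 0,"ty": 0.06,"tz": 2.4,"ax": 0,"ay": 0,"az": 0.3,"gripper": 60},{"tx": 0,"ty": 0.06,"tz": 2.5,"ax": 0,"ay": 0,"az": 0.3,"gripper": 60},{"tx": 0,"ty": 0.06,"tz": 2.5,"ax": 0,"ay": 0,"az": 0.3,"gripper": 60},{"tx": 0,"ty": 0.06,"tz": 2.5,"ax": 0,"ay": 0,"az": 0.3,"gripper": 60}]'

```text
clock: 2.15
tool_pos: [0.5143, 0.2101, 0.0217]
tcp_rot: [2.244, 2.198, 0.002]
wrist_force: [0.3, 0.2, 0.7]
gripper_width: 0.647
finger_force: 0.0
```

```bash
python3 -c "
from h import *
state();to(.5132,.2085,.009,-1.2)"
```

```text
t 2.15 tcp [0.5143 0.2101 0.0217] R
 [[ 0.021  1.     0.001]
 [ 1.    -0.021  0.001]
 [ 0.001  0.001 -1.   ]] q [ 0.342 -0.018  1.91   0.     1.248  0.363] F [0.3 0.2 0.7] w 0.647 ff 0.0
to (0.5132, 0.2085, 0.009, -1.2) t [-0.041 -0.026  0.316] a [ 0.08 -0.03  0.02]
```

Call:
arm_command --commands '[{"tx": -0.03,"ty": -0.02,"tz": 0.15,"ax": 0,"ay": 0,"az": 0,"gripper": 60},{"tx": -0.03,"ty": -0.02,"tz": 0.3,"ax": 0,"ay": 0,"az": 0,"gripper": 60},{"tx": -0.03,"ty": -0.02,"tz": 0.3,"ax": 0,"ay": 0,"az": 0,"gripper": 60},{"tx": -0.03,"ty": -0.02,"tz": 0.3,"ax": 0,"ay": 0,"az": 0,"gripper": 36},{"tx": -0.03,"ty": -0.02,"tz": 0.3,"ax": 0,"ay": 0,"az": 0,"gripper": 36},{"tx": -0.03,"ty": -0.02,"tz": 0.3,"ax": 0,"ay": 0,"az": 0,"gripper": 36},{"tx": -0.03,"ty": -0.02,"tz": 0.3,"ax": 0,"ay": 0,"az": 0,"gripper": 36},{"tx": -0.03,"ty": -0.02,"tz": 0.3,"ax": 0,"ay": 0,"az": 0,"gripper": 36}]'

```text
clock: 2.82
tool_pos: [0.5129, 0.2086, 0.0084]
tcp_rot: [2.244, 2.198, 0.0]
wrist_force: [0.7, -0.6, 0.2]
gripper_width: 0.393
finger_force: 0.0
```

Call:
arm_command --commands '[{"tx": 0,"ty": 0,"tz": 0,"ax": 0,"ay": 0,"az": 0,"gripper": 20},{"tx": 0,"ty": 0,"tz": 0,"ax": 0,"ay": 0,"az": 0,"gripper": 20},{"tx": 0,"ty": 0,"tz": 0,"ax": 0,"ay": 0,"az": 0,"gripper": 20},{"tx": 0,"ty": 0,"tz": 0,"ax": 0,"ay": 0,"az": 0,"gripper": 20},{"tx": 0,"ty": 0,"tz": 0,"ax": 0,"ay": 0,"az": 0,"gripper": 20},{"tx": 0,"ty": 0,"tz": 0,"ax": 0,"ay": 0,"az": 0,"gripper": 20},{"tx": 0,"ty": 0,"tz": 0,"ax": 0,"ay": 0,"az": 0,"gripper": 20},{"tx": 0,"ty": 0,"tz": 0,"ax": 0,"ay": 0,"az": 0,"gripper": 20}]'

```text
clock: 3.48
tool_pos: [0.5128, 0.2086, 0.0083]
tcp_rot: [-2.244, -2.198, -0.0]
wrist_force: [-0.5, 0.1, 2.1]
gripper_width: 0.302
finger_force: 30.0
```

```bash
python3 -c "
from h import *
state()"
```

```text
t 3.48 tcp [0.5128 0.2086 0.0083] R
 [[ 0.021  1.     0.   ]
 [ 1.    -0.021  0.   ]
 [ 0.     0.    -1.   ]] q [ 0.34  -0.007  1.923  0.     1.225  0.361] F [-0.5  0.1  2.1] w 0.302 ff 30.00082165002823
```

Call:
arm_command --commands '[{"tx": -0.05,"ty": 0,"tz": 0,"ax": 0,"ay": 0,"az": 0,"gripper": 20},{"tx": -0.12,"ty": 0,"tz": 0,"ax": 0,"ay": 0,"az": 0,"gripper": 20},{"tx": -0.22,"ty": 0,"tz": 0,"ax": 0,"ay": 0,"az": 0,"gripper": 20},{"tx": -0.34,"ty": 0,"tz": 0,"ax": 0,"ay": 0,"az": 0,"gripper": 20},{"tx": -0.46,"ty": 0,"tz": 0,"ax": 0,"ay": 0,"az": 0,"gripper": 20},{"tx": -0.58,"ty": 0,"tz": 0,"ax": 0,"ay": 0,"az": 0,"gripper": 20},{"tx": -0.7,"ty": 0,"tz": 0,"ax": 0,"ay": 0,"az": 0,"gripper": 20},{"tx": -0.8,"ty": 0,"tz": 0,"ax": 0,"ay": 0,"az": 0,"gripper": 20}]'

```text
clock: 4.15
tool_pos: [0.5121, 0.1763, 0.0083]
tcp_rot: [-2.244, -2.198, -0.001]
wrist_force: [0.4, 4.1, 0.8]
gripper_width: 0.295
finger_force: 30.0
```

```bash
python3 - <<'E'
from h import *
state()
m,im,d=look('side'); m2,i2,d2=look('wrist')
cv2.imwrite('pics/p1.png',cv2.hconcat([cv2.resize(im[240:420,250:410],(355,400)),cv2.resize(i2,(440,400))]))
E
```

```text
t 4.15 tcp [0.5121 0.1763 0.0083] R
 [[ 0.021  1.     0.   ]
 [ 1.    -0.021  0.001]
 [ 0.001  0.    -1.   ]] q [ 2.840e-01 -3.300e-02  1.949e+00  1.000e-03  1.225e+00  3.050e-01] F [0.4 4.1 0.8] w 0.295 ff 29.997957944869995
```

View pics/p1.png

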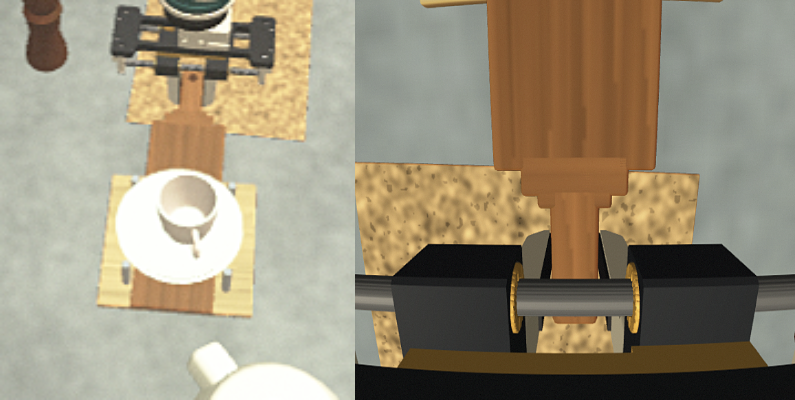

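The left half shows the cup upright on the saucers at (187,205). The right half shows the handle held centrally at (575,290), and the blade sliding straight, so I'll keep pulling.

Call:
arm_command --commands '[{"tx": -0.12,"ty": 0,"tz": 0,"ax": 0,"ay": 0,"az": 0,"gripper": 20},{"tx": -0.26,"ty": 0,"tz": 0,"ax": 0,"ay": 0,"az": 0,"gripper": 20},{"tx": -0.4,"ty": 0,"tz": 0,"ax": 0,"ay": 0,"az": 0,"gripper": 20},{"tx": -0.54,"ty": 0,"tz": 0,"ax": 0,"ay": 0,"az": 0,"gripper": 20},{"tx": -0.68,"ty": 0,"tz": 0,"ax": 0,"ay": 0,"az": 0,"gripper": 20},{"tx": -0.82,"ty": 0,"tz": 0,"ax": 0,"ay": 0,"az": 0,"gripper": 20},{"tx": -0.96,"ty": 0,"tz": 0,"ax": 0,"ay": 0,"az": 0,"gripper": 20},{"tx": -1.1,"ty": 0,"tz": 0,"ax": 0,"ay": 0,"az": 0,"gripper": 20}]'

```text
clock: 4.92
tool_pos: [0.5112, 0.1325, 0.0083]
tcp_rot: [-2.244, -2.198, -0.001]
wrist_force: [-0.2, 5.2, 2.0]
gripper_width: 0.298
finger_force: 30.0
```

Call:
arm_command --commands '[{"tx": -0.14,"ty": 0,"tz": 0,"ax": 0,"ay": 0,"az": 0,"gripper": 20},{"tx": -0.28,"ty": 0,"tz": 0,"ax": 0,"ay": 0,"az": 0,"gripper": 20},{"tx": -0.42,"ty": 0,"tz": 0,"ax": 0,"ay": 0,"az": 0,"gripper": 20},{"tx": -0.56,"ty": 0,"tz": 0,"ax": 0,"ay": 0,"az": 0,"gripper": 20},{"tx": -0.7,"ty": 0,"tz": 0,"ax": 0,"ay": 0,"az": 0,"gripper": 20},{"tx": -0.84,"ty": 0,"tz": 0,"ax": 0,"ay": 0,"az": 0,"gripper": 20},{"tx": -0.98,"ty": 0,"tz": 0,"ax": 0,"ay": 0,"az": 0,"gripper": 20},{"tx": -1.12,"ty": 0,"tz": 0,"ax": 0,"ay": 0,"az": 0,"gripper": 20}]'

```text
clock: 5.58
tool_pos: [0.5102, 0.0877, 0.0082]
tcp_rot: [-2.244, -2.198, -0.001]
wrist_force: [0.5, 6.7, 1.5]
gripper_width: 0.294
finger_force: 30.0
```

```bash
python3 - <<'E'
from h import *
state()
m,im,d=look('side'); m2,i2,d2=look('wrist')
cv2.imwrite('pics/p2.png',cv2.hconcat([cv2.resize(im[240:420,250:410],(355,400)),cv2.resize(i2,(440,400))]))
E
```

```text
t 5.58 tcp [0.5102 0.0877 0.0082] R
 [[ 0.021  1.    -0.   ]
 [ 1.    -0.021  0.001]
 [ 0.001 -0.    -1.   ]] q [ 1.210e-01 -8.700e-02  2.000e+00  1.000e-03  1.228e+00  1.410e-01] F [0.5 6.7 1.5] w 0.294 ff 29.998033046722412
```

View pics/p2.png

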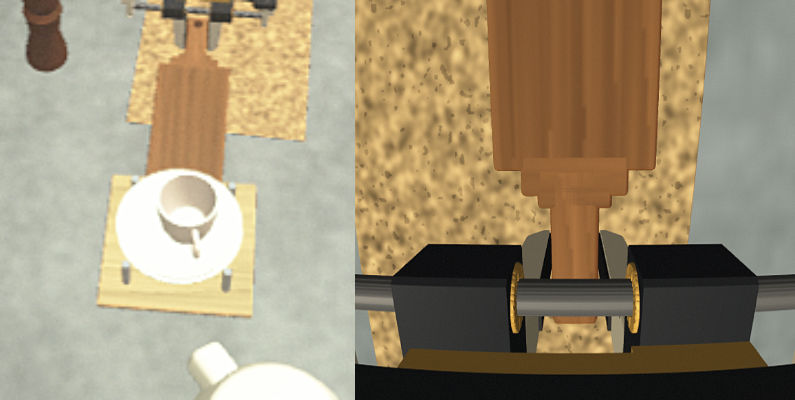

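The cup is still upright at (187,205), and the blade's far end is now under the saucers' middle. I'll pull the rest at the same speed.

Call:
arm_command --commands '[{"tx": -0.12,"ty": 0,"tz": 0,"ax": 0,"ay": 0,"az": 0,"gripper": 20},{"tx": -0.26,"ty": 0,"tz": 0,"ax": 0,"ay": 0,"az": 0,"gripper": 20},{"tx": -0.4,"ty": 0,"tz": 0,"ax": 0,"ay": 0,"az": 0,"gripper": 20},{"tx": -0.54,"ty": 0,"tz": 0,"ax": 0,"ay": 0,"az": 0,"gripper": 20},{"tx": -0.68,"ty": 0,"tz": 0,"ax": 0,"ay": 0,"az": 0,"gripper": 20},{"tx": -0.82,"ty": 0,"tz": 0,"ax": 0,"ay": 0,"az": 0,"gripper": 20},{"tx": -0.96,"ty": 0,"tz": 0,"ax": 0,"ay": 0,"az": 0,"gripper": 20},{"tx": -1.1,"ty": 0,"tz": 0,"ax": 0,"ay": 0,"az": 0,"gripper": 20}]'

```text
clock: 6.35
tool_pos: [0.5092, 0.0432, 0.0081]
tcp_rot: [-2.244, -2.198, 0.001]
wrist_force: [0.2, 0.8, -1.5]
gripper_width: 0.295
finger_force: 30.0
```

Call:
arm_command --commands '[{"tx": -0.14,"ty": 0,"tz": 0,"ax": 0,"ay": 0,"az": 0,"gripper": 20},{"tx": -0.28,"ty": 0,"tz": 0,"ax": 0,"ay": 0,"az": 0,"gripper": 20},{"tx": -0.42,"ty": 0,"tz": 0,"ax": 0,"ay": 0,"az": 0,"gripper": 20},{"tx": -0.56,"ty": 0,"tz": 0,"ax": 0,"ay": 0,"az": 0,"gripper": 20},{"tx": -0.7,"ty": 0,"tz": 0,"ax": 0,"ay": 0,"az": 0,"gripper": 20},{"tx": -0.84,"ty": 0,"tz": 0,"ax": 0,"ay": 0,"az": 0,"gripper": 20},{"tx": -0.98,"ty": 0,"tz": 0,"ax": 0,"ay": 0,"az": 0,"gripper": 20},{"tx": -1.12,"ty": 0,"tz": 0,"ax": 0,"ay": 0,"az": 0,"gripper": 20}]'

```text
clock: 7.02
tool_pos: [0.5084, -0.0016, 0.0082]
tcp_rot: [2.244, 2.198, -0.0]
wrist_force: [0.2, 1.4, -1.6]
gripper_width: 0.293
finger_force: 30.0
```

Call:
arm_command --commands '[{"tx": -0.16,"ty": 0,"tz": 0,"ax": 0,"ay": 0,"az": 0,"gripper": 20},{"tx": -0.32,"ty": 0,"tz": 0,"ax": 0,"ay": 0,"az": 0,"gripper": 20},{"tx": -0.48,"ty": 0,"tz": 0,"ax": 0,"ay": 0,"az": 0,"gripper": 20},{"tx": -0.64,"ty": 0,"tz": 0,"ax": 0,"ay": 0,"az": 0,"gripper": 20},{"tx": -0.8,"ty": 0,"tz": 0,"ax": 0,"ay": 0,"az": 0,"gripper": 20},{"tx": -0.9,"ty": 0,"tz": 0,"ax": 0,"ay": 0,"az": 0,"gripper": 20},{"tx": -0.96,"ty": 0,"tz": 0,"ax": 0,"ay": 0,"az": 0,"gripper": 20},{"tx": -1.0,"ty": 0,"tz": 0,"ax": 0,"ay": 0,"az": 0,"gripper": 20}]'

```text
clock: 7.68
tool_pos: [0.5076, -0.0413, 0.0082]
tcp_rot: [-2.245, -2.198, -0.0]
wrist_force: [0.5, 0.9, -0.6]
gripper_width: 0.299
finger_force: 30.0
```

```bash
python3 - <<'E'
from h import *
state()
m,im,d=look('side'); P=cloud(m,d); m2,i2,d2=look('wrist'); m3,i3,d3=look('top'); P3=cloud(m3,d3)
cv2.imwrite('pics/p3.png',cv2.hconcat([cv2.resize(im[180:410,240:420],(313,400)),cv2.resize(i3[190:320,150:310],(487,400))]))
np.save('side3.npy',P)
to(.465,-.13,.02,-3.1)
E
```

```text
t 7.68 tcp [ 0.5076 -0.0413  0.0082] R
 [[ 0.021  1.    -0.   ]
 [ 1.    -0.021  0.   ]
 [ 0.    -0.    -1.   ]] q [-0.131 -0.106  2.018  0.     1.23  -0.11 ] F [ 0.5  0.9 -0.6] w 0.299 ff 29.997207820415497
to (0.465, -0.13, 0.02, -3.1) t [-2.247 -1.019 -0.293] a [0.   0.   1.91]
```

View pics/p3.png

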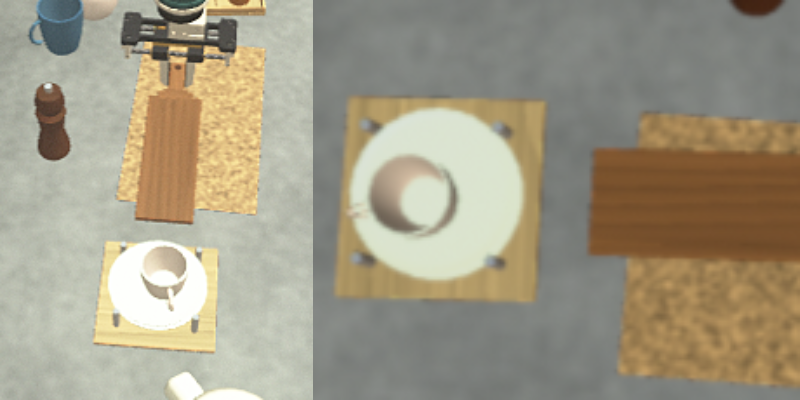

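The board is clear of the stand. The cup is upright on the settled saucers: (163,268) on the left, (415,195) on the right. Next I'll carry the board to the mat's centre.

Call:
arm_command --commands '[{"tx": -0.1,"ty": -0.05,"tz": -0.1,"ax": 0,"ay": 0,"az": 0.2,"gripper": 20},{"tx": -0.4,"ty": -0.2,"tz": -0.25,"ax": 0,"ay": 0,"az": 0.5,"gripper": 20},{"tx": -0.8,"ty": -0.4,"tz": -0.3,"ax": 0,"ay": 0,"az": 0.9,"gripper": 20},{"tx": -1.2,"ty": -0.6,"tz": -0.3,"ax": 0,"ay": 0,"az": 1.2,"gripper": 20},{"tx": -1.6,"ty": -0.8,"tz": -0.3,"ax": 0,"ay": 0,"az": 1.5,"gripper": 20},{"tx": -1.95,"ty": -0.95,"tz": -0.3,"ax": 0,"ay": 0,"az": 1.8,"gripper": 20},{"tx": -2.15,"ty": -1.02,"tz": -0.3,"ax": 0,"ay": 0,"az": 1.9,"gripper": 20},{"tx": -2.28,"ty": -1.06,"tz": -0.3,"ax": 0,"ay": 0,"az": 1.9,"gripper": 20}]'

```text
clock: 8.5
tool_pos: [0.4631, -0.132, 0.0205]
tcp_rot: [2.281, 2.16, 0.0]
wrist_force: [-0.3, 1.5, -1.3]
gripper_width: 0.296
finger_force: 30.0
```

Call:
arm_command --commands '[{"tx": 0,"ty": 0,"tz": 0,"ax": 0,"ay": 0,"az": 0,"gripper": 20},{"tx": 0,"ty": 0,"tz": 0,"ax": 0,"ay": 0,"az": 0,"gripper": 20},{"tx": 0,"ty": 0,"tz": 0.05,"ax": 0,"ay": 0,"az": 0,"gripper": 20},{"tx": 0,"ty": 0,"tz": 0.12,"ax": 0,"ay": 0,"az": 0,"gripper": 20},{"tx": 0,"ty": 0,"tz": 0.2,"ax": 0,"ay": 0,"az": 0,"gripper": 20},{"tx": 0,"ty": 0,"tz": 0.3,"ax": 0,"ay": 0,"az": 0,"gripper": 20},{"tx": 0,"ty": 0,"tz": 0.37,"ax": 0,"ay": 0,"az": 0,"gripper": 20},{"tx": 0,"ty": 0,"tz": 0.4,"ax": 0,"ay": 0,"az": 0,"gripper": 20}]'

```text
clock: 9.17
tool_pos: [0.4632, -0.131, 0.0036]
tcp_rot: [-2.28, -2.161, 0.0]
wrist_force: [0.7, 0.2, -0.1]
gripper_width: 0.296
finger_force: 30.0
```

```bash
python3 - <<'E'
from h import *
state()
m,im,d=look('top','top4'); P=cloud(m,d)
hsv=cv2.cvtColor(im,cv2.COLOR_BGR2HSV);v,u=np.mgrid[0:480,0:640]
w=(u>235)&(u<385)&(v>225)&(v<325)&(hsv[...,0]<17)&(hsv[...,2]<150)&(hsv[...,1]>140)&(P[...,2]>.006)&(P[...,2]<.035)
mrect(m,w,.013,'board')
for a in(275,300,320): print(np.round(P[265:282,a,:].mean(0),4))
E
```

```text
t 9.17 tcp [ 0.4632 -0.131   0.0036] R
 [[ 0.054  0.999 -0.001]
 [ 0.999 -0.054  0.   ]
 [ 0.    -0.001 -1.   ]] q [-0.329 -0.166  2.08   0.     1.229 -0.275] F [ 0.7  0.2 -0.1] w 0.296 ff 30.00080645084381
board [474.4  42.5] [235.2  89.9] 86.77 3191
[0.4695 0.1614 0.0103]
[0.4702 0.0973 0.0139]
[0.4711 0.0465 0.0136]
```

Call:
arm_command --commands '[{"tx": 0,"ty": 0,"tz": 0,"ax": 0,"ay": 0,"az": 0,"gripper": 60},{"tx": 0,"ty": 0,"tz": 0,"ax": 0,"ay": 0,"az": 0,"gripper": 60},{"tx": 0,"ty": 0,"tz": 0,"ax": 0,"ay": 0,"az": 0,"gripper": 60},{"tx": 0,"ty": 0,"tz": -0.3,"ax": 0,"ay": 0,"az": 0,"gripper": 60},{"tx": 0,"ty": 0,"tz": -1.0,"ax": 0,"ay": 0,"az": 0,"gripper": 60},{"tx": 0,"ty": 0,"tz": -1.8,"ax": 0,"ay": 0,"az": 0,"gripper": 60},{"tx": 0,"ty": 0,"tz": -2.6,"ax": 0,"ay": 0,"az": 0,"gripper": 60},{"tx": 0,"ty": 0,"tz": -3.0,"ax": 0,"ay": 0,"az": 0,"gripper": 60}]'

```text
clock: 9.88
tool_pos: [0.4642, -0.1316, 0.1294]
tcp_rot: [2.277, 2.158, 0.003]
wrist_force: [1.2, 0.3, 1.0]
gripper_width: 0.643
finger_force: 0.0
```

```bash
cat >> h.py <<'E'
def jars(m,d,save=None):
    """round things 33-36mm high (caddy) or 38-42 (board)"""
    P=cloud(m,d); out=[]
    Z=P[...,2]; mk=((Z>.029)&(Z<.047)&(P[...,1]<.25)&(P[...,1]>-.52)&(P[...,0]>.3)&(P[...,0]<.6)).astype(np.uint8)
    n,l=cv2.connectedComponents(cv2.morphologyEx(mk,2,np.ones((3,3))))
    for k in range(1,n):
        q=P[l==k]
        if len(q)<60: continue
        c,rr=cv2.minEnclosingCircle(q[:,:2].astype(np.float32)); print('obj',np.round(c,4),'r',round(rr,4),'z',np.median(q[:,2]).round(4),len(q))
E
python3 - <<'E'
from h import *
state()
m,im,d=look('top'); jars(m,d)
P=cloud(m,d); hsv=cv2.cvtColor(im,cv2.COLOR_BGR2HSV);v,u=np.mgrid[0:480,0:640]
w=(u>235)&(u<385)&(v>225)&(v<325)&(hsv[...,0]<17)&(hsv[...,2]<150)&(hsv[...,1]>140)&(P[...,2]>.006)&(P[...,2]<.035)
mrect(m,w,.012,'board')
to(.4927,-.2621,.11,5)
E
```

```text
t 9.88 tcp [ 0.4642 -0.1316  0.1294] R
 [[ 0.054  0.999  0.004]
 [ 0.999 -0.054 -0.001]
 [-0.001  0.004 -1.   ]] q [-0.329 -0.281  1.959 -0.     1.459 -0.275] F [1.2 0.3 1. ] w 0.643 ff 0.0
obj [ 0.5052 -0.4179] r 0.0241 z 0.0346 270
obj [ 0.4072 -0.3534] r 0.0232 z 0.0342 273
board [474.1  35.4] [250.1  89.9] 86.72 3366
to (0.4927, -0.2621, 0.11, 5) t [-3.214  0.864  0.544] a [ 0.38  0.14 -8.08]
```

Call:
arm_command --commands '[{"tx": -0.8,"ty": 0.2,"tz": 0,"ax": 0,"ay": 0,"az": -2,"gripper": 60},{"tx": -1.7,"ty": 0.4,"tz": 0,"ax": 0,"ay": 0,"az": -5,"gripper": 60},{"tx": -2.5,"ty": 0.7,"tz": 0,"ax": 0,"ay": 0,"az": -8.1,"gripper": 60},{"tx": -3.2,"ty": 0.88,"tz": 0,"ax": 0,"ay": 0,"az": -8.1,"gripper": 60},{"tx": -3.2,"ty": 0.88,"tz": 0,"ax": 0,"ay": 0,"az": -8.1,"gripper": 60},{"tx": -3.2,"ty": 0.88,"tz": 0,"ax": 0,"ay": 0,"az": -8.1,"gripper": 60},{"tx": -3.2,"ty": 0.88,"tz": 0,"ax": 0,"ay": 0,"az": -8.1,"gripper": 60},{"tx": -3.2,"ty": 0.88,"tz": 0,"ax": 0,"ay": 0,"az": -8.1,"gripper": 60}]'

```text
clock: 10.6
tool_pos: [0.4915, -0.2601, 0.1245]
tcp_rot: [2.121, 2.317, 0.0]
wrist_force: [0.3, 1.0, -0.7]
gripper_width: 0.645
finger_force: 0.0
```

```bash
python3 - <<'E'
from h import *
state()
m,im,d=look('wrist','w5'); jars(m,d)
m,im,d=look('top'); jars(m,d)
m,im,d=look('side'); jars(m,d)
to(.4927,-.2621,.0225,5)
E
```

```text
t 10.6 tcp [ 0.4915 -0.2601  0.1245] R
 [[-0.088  0.996  0.   ]
 [ 0.996  0.088  0.   ]
 [ 0.     0.    -1.   ]] q [-0.533 -0.103  1.815  0.     1.429 -0.621] F [ 0.3  1.  -0.7] w 0.645 ff 0.0
obj [ 0.4007 -0.2738] r 0.0233 z 0.034 3795
obj [ 0.4907 -0.2654] r 0.0229 z 0.0339 3901
obj [ 0.4931 -0.2652] r 0.0245 z 0.034 90
obj [ 0.4019 -0.2711] r 0.0235 z 0.0339 95
to (0.4927, -0.2621, 0.0225, 5) t [-0.049  0.022  2.552] a [0.02 0.01 0.07]
```

View pics/w5.png

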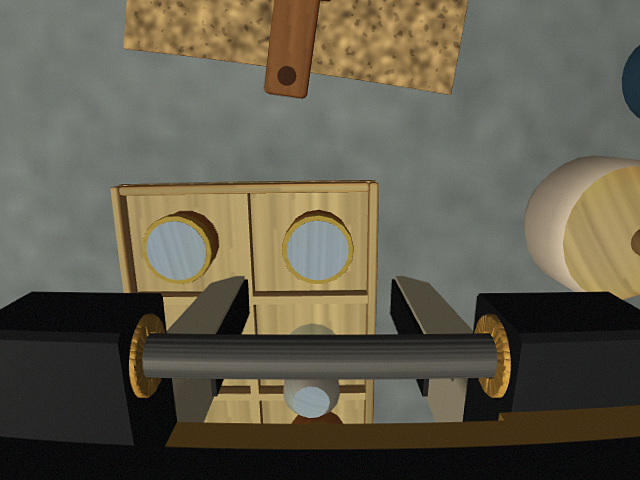

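The wrist view shows jar0 at (318,247), jar2 at (180,248), and the shaker at (312,390) between the fingers but well below them. The three cameras agree within 3 mm, so I'll grasp jar0 at (.492,-.264).

Call:
arm_command --commands '[{"tx": -0.1,"ty": 0.01,"tz": 0.6,"ax": 0,"ay": 0,"az": 0,"gripper": 60},{"tx": -0.1,"ty": 0.01,"tz": 1.3,"ax": 0,"ay": 0,"az": 0,"gripper": 60},{"tx": -0.1,"ty": 0.01,"tz": 1.9,"ax": 0,"ay": 0,"az": 0,"gripper": 60},{"tx": -0.1,"ty": 0.01,"tz": 2.3,"ax": 0,"ay": 0,"az": 0,"gripper": 60},{"tx": -0.1,"ty": 0.01,"tz": 2.5,"ax": 0,"ay": 0,"az": 0,"gripper": 60},{"tx": -0.1,"ty": 0.01,"tz": 2.53,"ax": 0,"ay": 0,"az": 0,"gripper": 60},{"tx": -0.1,"ty": 0.01,"tz": 2.53,"ax": 0,"ay": 0,"az": 0,"gripper": 60},{"tx": -0.1,"ty": 0.01,"tz": 2.53,"ax": 0,"ay": 0,"az": 0,"gripper": 35}]'

```text
clock: 11.42
tool_pos: [0.4929, -0.2651, 0.0244]
tcp_rot: [2.121, 2.316, 0.0]
wrist_force: [-1.0, -0.8, 0.4]
gripper_width: 0.611
finger_force: 0.0
```

Call:
arm_command --commands '[{"tx": 0,"ty": 0,"tz": 0,"ax": 0,"ay": 0,"az": 0,"gripper": 35},{"tx": 0,"ty": 0,"tz": 0,"ax": 0,"ay": 0,"az": 0,"gripper": 35},{"tx": 0,"ty": 0,"tz": 0,"ax": 0,"ay": 0,"az": 0,"gripper": 35},{"tx": 0,"ty": 0,"tz": -0.2,"ax": 0,"ay": 0,"az": 0,"gripper": 35},{"tx": 0,"ty": 0,"tz": -0.7,"ax": 0,"ay": 0,"az": 0,"gripper": 35},{"tx": 0,"ty": 0,"tz": -1.2,"ax": 0,"ay": 0,"az": 0,"gripper": 35},{"tx": 0,"ty": 0,"tz": -1.7,"ax": 0,"ay": 0,"az": 0,"gripper": 35},{"tx": 0,"ty": 0,"tz": -2.0,"ax": 0,"ay": 0,"az": 0,"gripper": 35}]'

```text
clock: 12.08
tool_pos: [0.4928, -0.2652, 0.1058]
tcp_rot: [2.121, 2.315, 0.001]
wrist_force: [0.8, -0.3, -0.1]
gripper_width: 0.484
finger_force: 30.0
```

```bash
cat >> h.py <<'E'
def slot(s,z):
    a=np.radians(-3.28); ax=np.array([-np.sin(-a)*-1 if 0 else np.sin(-a),np.cos(a)])  # board long axis, away from handle
    p=np.array([.4735,.035])+s*ax; to(p[0],p[1],z,-3.3)
E
python3 - <<'E'
from h import *
state(); slot(.09,.10)
E
```

```text
t 12.08 tcp [ 0.4928 -0.2652  0.1058] R
 [[-0.087  0.996  0.002]
 [ 0.996  0.087 -0.001]
 [-0.001  0.002 -1.   ]] q [-0.539 -0.084  1.829 -0.     1.395 -0.627] F [ 0.8 -0.3 -0.1] w 0.484 ff 29.999871253967285
to (np.float64(0.4786493982781994), np.float64(0.1248525664484464), 0.1, -3.3) t [9.745 0.5   0.134] a [0.11 0.07 8.32]
```

Call:
arm_command --commands '[{"tx": 0.6,"ty": 0,"tz": 0,"ax": 0,"ay": 0,"az": 1,"gripper": 35},{"tx": 1.5,"ty": 0.1,"tz": 0,"ax": 0,"ay": 0,"az": 2,"gripper": 35},{"tx": 2.5,"ty": 0.2,"tz": 0,"ax": 0,"ay": 0,"az": 3,"gripper": 35},{"tx": 3.5,"ty": 0.2,"tz": 0,"ax": 0,"ay": 0,"az": 4,"gripper": 35},{"tx": 4.5,"ty": 0.3,"tz": 0,"ax": 0,"ay": 0,"az": 5,"gripper": 35},{"tx": 5.5,"ty": 0.3,"tz": 0,"ax": 0,"ay": 0,"az": 6,"gripper": 35},{"tx": 6.5,"ty": 0.4,"tz": 0,"ax": 0,"ay": 0,"az": 7,"gripper": 35},{"tx": 7.5,"ty": 0.4,"tz": 0,"ax": 0,"ay": 0,"az": 8.3,"gripper": 35}]'

```text
clock: 12.75
tool_pos: [0.4817, 0.0372, 0.1034]
tcp_rot: [2.285, 2.155, 0.001]
wrist_force: [0.6, -0.6, 0.2]
gripper_width: 0.486
finger_force: 30.0
```

```bash
python3 - <<'E'
from h import *
state(); slot(.09,.030)
m,im,d=look('top'); jars(m,d)
E
```

```text
t 12.75 tcp [0.4817 0.0372 0.1034] R
 [[ 0.058  0.998  0.001]
 [ 0.998 -0.058  0.   ]
 [ 0.     0.001 -1.   ]] q [ 0.024 -0.26   1.985 -0.     1.415  0.083] F [ 0.6 -0.6  0.2] w 0.486 ff 29.99805361032486
to (np.float64(0.4786493982781994), np.float64(0.1248525664484464), 0.03, -3.3) t [ 2.184 -0.206  1.836] a [ 0.04 -0.   -0.04]
obj [ 0.5052 -0.4182] r 0.0228 z 0.0344 247
obj [ 0.4077 -0.3533] r 0.0232 z 0.0344 276
obj [ 0.4021 -0.2707] r 0.0229 z 0.0346 258
```

Call:
arm_command --commands '[{"tx": 0.8,"ty": -0.1,"tz": 0,"ax": 0,"ay": 0,"az": 0,"gripper": 35},{"tx": 1.6,"ty": -0.2,"tz": 0.2,"ax": 0,"ay": 0,"az": 0,"gripper": 35},{"tx": 2.2,"ty": -0.2,"tz": 0.5,"ax": 0,"ay": 0,"az": 0,"gripper": 35},{"tx": 2.2,"ty": -0.2,"tz": 0.9,"ax": 0,"ay": 0,"az": 0,"gripper": 35},{"tx": 2.2,"ty": -0.2,"tz": 1.2,"ax": 0,"ay": 0,"az": 0,"gripper": 35},{"tx": 2.2,"ty": -0.2,"tz": 1.5,"ax": 0,"ay": 0,"az": 0,"gripper": 35},{"tx": 2.2,"ty": -0.2,"tz": 1.6,"ax": 0,"ay": 0,"az": 0,"gripper": 35},{"tx": 2.2,"ty": -0.2,"tz": 1.6,"ax": 0,"ay": 0,"az": 0,"gripper": 35}]'

```text
clock: 13.47
tool_pos: [0.4786, 0.1229, 0.038]
tcp_rot: [-2.285, -2.155, 0.002]
wrist_force: [0.1, 0.1, -0.1]
gripper_width: 0.484
finger_force: 30.0
```

```bash
python3 - <<'E'
from h import *
state(); slot(.09,.030)
E
```

```text
t 13.47 tcp [0.4786 0.1229 0.038 ] R
 [[ 0.058  0.998 -0.002]
 [ 0.998 -0.058 -0.   ]
 [-0.001 -0.002 -1.   ]] q [ 0.2   -0.174  2.025 -0.     1.292  0.258] F [ 0.1  0.1 -0.1] w 0.484 ff 29.999784529209137
to (np.float64(0.4786493982781994), np.float64(0.1248525664484464), 0.03, -3.3) t [ 0.05  -0.002  0.2  ] a [-0.1   0.03 -0.04]
```

Lower the last few mm, release, and rise.

Call:
arm_command --commands '[{"tx": 0.03,"ty": 0,"tz": 0.1,"ax": 0,"ay": 0,"az": 0,"gripper": 35},{"tx": 0.03,"ty": 0,"tz": 0.2,"ax": 0,"ay": 0,"az": 0,"gripper": 35},{"tx": 0.03,"ty": 0,"tz": 0.21,"ax": 0,"ay": 0,"az": 0,"gripper": 35},{"tx": 0.03,"ty": 0,"tz": 0.21,"ax": 0,"ay": 0,"az": 0,"gripper": 35},{"tx": 0.03,"ty": 0,"tz": 0.21,"ax": 0,"ay": 0,"az": 0,"gripper": 60},{"tx": 0.03,"ty": 0,"tz": 0.21,"ax": 0,"ay": 0,"az": 0,"gripper": 60},{"tx": 0.03,"ty": 0,"tz": 0.21,"ax": 0,"ay": 0,"az": 0,"gripper": 60},{"tx": 0.03,"ty": 0,"tz": 0,"ax": 0,"ay": 0,"az": 0,"gripper": 60}]'

```text
clock: 14.13
tool_pos: [0.4785, 0.1247, 0.0381]
tcp_rot: [-2.283, -2.156, 0.002]
wrist_force: [-0.7, -0.0, -0.2]
gripper_width: 0.641
finger_force: 0.0
```

Call:
arm_command --commands '[{"tx": 0,"ty": 0,"tz": -0.5,"ax": 0,"ay": 0,"az": 0,"gripper": 60},{"tx": 0,"ty": 0,"tz": -1.2,"ax": 0,"ay": 0,"az": 0,"gripper": 60},{"tx": 0,"ty": 0,"tz": -2.0,"ax": 0,"ay": 0,"az": 0,"gripper": 60},{"tx": -1,"ty": 0,"tz": -2.0,"ax": 0,"ay": 0,"az": 0,"gripper": 60},{"tx": -2,"ty": 0,"tz": -2.0,"ax": 0,"ay": 0,"az": 0,"gripper": 60},{"tx": -3,"ty": 0,"tz": -2.0,"ax": 0,"ay": 0,"az": 0,"gripper": 60},{"tx": -4,"ty": 0,"tz": -2.0,"ax": 0,"ay": 0,"az": 0,"gripper": 60},{"tx": -4.5,"ty": 0,"tz": -2.0,"ax": 0,"ay": 0,"az": 0,"gripper": 60}]'

```text
clock: 14.8
tool_pos: [0.4684, -0.058, 0.1201]
tcp_rot: [2.285, 2.154, 0.0]
wrist_force: [0.2, -0.1, -0.0]
gripper_width: 0.642
finger_force: 0.0
```

```bash
python3 - <<'E'
from h import *
state()
m,im,d=look('top','top6'); jars(m,d)
m,im,d=look('side'); jars(m,d)
to(.402,-.272,.11,5)
E
```

```text
t 14.8 tcp [ 0.4684 -0.058   0.1201] R
 [[ 0.059  0.998  0.001]
 [ 0.998 -0.059 -0.001]
 [-0.001  0.001 -1.   ]] q [-1.770e-01 -2.990e-01  1.989e+00 -1.000e-03  1.451e+00 -1.180e-01] F [ 0.2 -0.1 -0. ] w 0.642 ff 0.0
obj [ 0.5058 -0.4186] r 0.0232 z 0.0343 267
obj [0.4814 0.1278] r 0.0229 z 0.0411 258
obj [ 0.4081 -0.3527] r 0.0233 z 0.0346 266
obj [ 0.402  -0.2704] r 0.0232 z 0.0342 271
obj [0.4816 0.1263] r 0.0258 z 0.0396 190
to (0.402, -0.272, 0.11, 5) t [-5.454 -1.337  0.25 ] a [ 0.04  0.04 -8.48]
```

Jar0 is standing on the blade at (.481,.127), top 40–41 mm. Next is jar2.

Call:
arm_command --commands '[{"tx": -1,"ty": -0.2,"tz": 0.1,"ax": 0,"ay": 0,"az": -2,"gripper": 60},{"tx": -2,"ty": -0.4,"tz": 0.2,"ax": 0,"ay": 0,"az": -4,"gripper": 60},{"tx": -3,"ty": -0.7,"tz": 0.3,"ax": 0,"ay": 0,"az": -6,"gripper": 60},{"tx": -4,"ty": -1.0,"tz": 0.3,"ax": 0,"ay": 0,"az": -8.5,"gripper": 60},{"tx": -4.9,"ty": -1.2,"tz": 0.3,"ax": 0,"ay": 0,"az": -8.5,"gripper": 60},{"tx": -5.45,"ty": -1.34,"tz": 0.3,"ax": 0,"ay": 0,"az": -8.5,"gripper": 60},{"tx": -5.45,"ty": -1.34,"tz": 0.3,"ax": 0,"ay": 0,"az": -8.5,"gripper": 60},{"tx": -5.45,"ty": -1.34,"tz": 1.0,"ax": 0,"ay": 0,"az": -8.5,"gripper": 60}]'

```text
clock: 15.57
tool_pos: [0.4047, -0.2712, 0.0837]
tcp_rot: [2.116, 2.313, 0.002]
wrist_force: [1.7, -1.1, 1.0]
gripper_width: 0.648
finger_force: 0.0
```

```bash
python3 - <<'E'
from h import *
state();to(.402,-.272,.0228,5)
E
```

```text
t 15.57 tcp [ 0.4047 -0.2712  0.0837] R
 [[-0.089  0.996  0.006]
 [ 0.996  0.089 -0.004]
 [-0.004  0.005 -1.   ]] q [-0.643 -0.239  2.002  0.     1.372 -0.732] F [ 1.7 -1.1  1. ] w 0.648 ff 0.0
to (0.402, -0.272, 0.0228, 5) t [-0.007 -0.078  1.523] a [0.3  0.25 0.11]
```

Call:
arm_command --commands '[{"tx": 0,"ty": -0.04,"tz": 0.5,"ax": 0,"ay": 0,"az": 0,"gripper": 60},{"tx": 0,"ty": -0.04,"tz": 0.9,"ax": 0,"ay": 0,"az": 0,"gripper": 60},{"tx": 0,"ty": -0.04,"tz": 1.25,"ax": 0,"ay": 0,"az": 0,"gripper": 60},{"tx": 0,"ty": -0.04,"tz": 1.4,"ax": 0,"ay": 0,"az": 0,"gripper": 60},{"tx": 0,"ty": -0.04,"tz": 1.42,"ax": 0,"ay": 0,"az": 0,"gripper": 60},{"tx": 0,"ty": -0.04,"tz": 1.42,"ax": 0,"ay": 0,"az": 0,"gripper": 60},{"tx": 0,"ty": -0.04,"tz": 1.42,"ax": 0,"ay": 0,"az": 0,"gripper": 60},{"tx": 0,"ty": -0.04,"tz": 1.42,"ax": 0,"ay": 0,"az": 0,"gripper": 35}]'

```text
clock: 16.23
tool_pos: [0.4018, -0.2697, 0.0233]
tcp_rot: [2.117, 2.319, 0.0]
wrist_force: [0.5, 0.5, 0.7]
gripper_width: 0.608
finger_force: 0.0
```

Call:
arm_command --commands '[{"tx": 0,"ty": 0,"tz": 0,"ax": 0,"ay": 0,"az": 0,"gripper": 35},{"tx": 0,"ty": 0,"tz": 0,"ax": 0,"ay": 0,"az": 0,"gripper": 35},{"tx": 0,"ty": 0,"tz": 0,"ax": 0,"ay": 0,"az": 0,"gripper": 35},{"tx": 0,"ty": 0,"tz": -0.2,"ax": 0,"ay": 0,"az": 0,"gripper": 35},{"tx": 0,"ty": 0,"tz": -0.7,"ax": 0,"ay": 0,"az": 0,"gripper": 35},{"tx": 0,"ty": 0,"tz": -1.2,"ax": 0,"ay": 0,"az": 0,"gripper": 35},{"tx": 0,"ty": 0,"tz": -1.7,"ax": 0,"ay": 0,"az": 0,"gripper": 35},{"tx": 0,"ty": 0,"tz": -2.0,"ax": 0,"ay": 0,"az": 0,"gripper": 35}]'

```text
clock: 16.9
tool_pos: [0.4016, -0.2699, 0.1049]
tcp_rot: [2.117, 2.319, 0.0]
wrist_force: [0.4, 0.1, 0.9]
gripper_width: 0.485
finger_force: 30.0
```

```bash
python3 - <<'E'
from h import *
state();slot(.03,.10)
E
```

```text
t 16.9 tcp [ 0.4016 -0.2699  0.1049] R
 [[-0.091  0.996  0.002]
 [ 0.996  0.091 -0.001]
 [-0.001  0.002 -1.   ]] q [-0.644 -0.26   1.983 -0.     1.416 -0.735] F [0.4 0.1 0.9] w 0.485 ff 29.999848008155823
to (np.float64(0.4752164660927331), np.float64(0.06495085548281547), 0.1, -3.3) t [8.17  2.592 0.114] a [0.09 0.07 8.51]
```

Call:
arm_command --commands '[{"tx": 0.6,"ty": 0.2,"tz": 0,"ax": 0,"ay": 0,"az": 1,"gripper": 35},{"tx": 1.5,"ty": 0.5,"tz": 0,"ax": 0,"ay": 0,"az": 2,"gripper": 35},{"tx": 2.4,"ty": 0.8,"tz": 0,"ax": 0,"ay": 0,"az": 3,"gripper": 35},{"tx": 3.3,"ty": 1.1,"tz": 0,"ax": 0,"ay": 0,"az": 4,"gripper": 35},{"tx": 4.2,"ty": 1.4,"tz": 0,"ax": 0,"ay": 0,"az": 5,"gripper": 35},{"tx": 5.1,"ty": 1.7,"tz": 0,"ax": 0,"ay": 0,"az": 6,"gripper": 35},{"tx": 6.0,"ty": 2.0,"tz": 0,"ax": 0,"ay": 0,"az": 7,"gripper": 35},{"tx": 6.9,"ty": 2.3,"tz": 0,"ax": 0,"ay": 0,"az": 8.5,"gripper": 35}]'

```text
clock: 17.57
tool_pos: [0.4677, 0.0156, 0.1026]
tcp_rot: [2.285, 2.156, 0.0]
wrist_force: [1.2, 1.0, 0.6]
gripper_width: 0.489
finger_force: 30.0
```

```bash
python3 - <<'E'
from h import *
state();slot(.03,.030)
E
```

```text
t 17.57 tcp [0.4677 0.0156 0.1026] R
 [[ 0.058  0.998  0.   ]
 [ 0.998 -0.058 -0.   ]
 [-0.     0.    -1.   ]] q [-0.021 -0.296  2.016 -0.     1.422  0.037] F [1.2 1.  0.6] w 0.489 ff 29.997931122779846
to (np.float64(0.4752164660927331), np.float64(0.06495085548281547), 0.03, -3.3) t [1.244 0.115 1.814] a [ 0.03  0.   -0.03]
```

Call:
arm_command --commands '[{"tx": 0.7,"ty": 0.1,"tz": 0,"ax": 0,"ay": 0,"az": 0,"gripper": 35},{"tx": 1.25,"ty": 0.11,"tz": 0.3,"ax": 0,"ay": 0,"az": 0,"gripper": 35},{"tx": 1.25,"ty": 0.11,"tz": 0.8,"ax": 0,"ay": 0,"az": 0,"gripper": 35},{"tx": 1.25,"ty": 0.11,"tz": 1.2,"ax": 0,"ay": 0,"az": 0,"gripper": 35},{"tx": 1.25,"ty": 0.11,"tz": 1.5,"ax": 0,"ay": 0,"az": 0,"gripper": 35},{"tx": 1.25,"ty": 0.11,"tz": 1.6,"ax": 0,"ay": 0,"az": 0,"gripper": 35},{"tx": 1.25,"ty": 0.11,"tz": 1.7,"ax": 0,"ay": 0,"az": 0,"gripper": 35},{"tx": 1.25,"ty": 0.11,"tz": 1.77,"ax": 0,"ay": 0,"az": 0,"gripper": 35}]'

```text
clock: 18.23
tool_pos: [0.4753, 0.063, 0.0317]
tcp_rot: [2.285, 2.156, 0.001]
wrist_force: [-0.1, 0.8, 0.6]
gripper_width: 0.485
finger_force: 30.0
```

```bash
python3 - <<'E'
from h import *
state();slot(.03,.0296)
E
```

```text
t 18.23 tcp [0.4753 0.063  0.0317] R
 [[ 0.058  0.998  0.   ]
 [ 0.998 -0.058  0.   ]
 [ 0.     0.    -1.   ]] q [ 0.079 -0.204  2.062  0.     1.283  0.137] F [-0.1  0.8  0.6] w 0.485 ff 29.999865889549255
to (np.float64(0.4752164660927331), np.float64(0.06495085548281547), 0.0296, -3.3) t [ 0.047 -0.006  0.053] a [ 0.03 -0.   -0.02]
```

Call:
arm_command --commands '[{"tx": 0,"ty": 0,"tz": 0.03,"ax": 0,"ay": 0,"az": 0,"gripper": 35},{"tx": 0,"ty": 0,"tz": 0.03,"ax": 0,"ay": 0,"az": 0,"gripper": 35},{"tx": 0,"ty": 0,"tz": 0.03,"ax": 0,"ay": 0,"az": 0,"gripper": 60},{"tx": 0,"ty": 0,"tz": 0.03,"ax": 0,"ay": 0,"az": 0,"gripper": 60},{"tx": 0,"ty": 0,"tz": 0.03,"ax": 0,"ay": 0,"az": 0,"gripper": 60},{"tx": 0,"ty": 0,"tz": 0.03,"ax": 0,"ay": 0,"az": 0,"gripper": 60},{"tx": 0,"ty": 0,"tz": -0.2,"ax": 0,"ay": 0,"az": 0,"gripper": 60},{"tx": 0,"ty": 0,"tz": -0.8,"ax": 0,"ay": 0,"az": 0,"gripper": 60}]'

```text
clock: 18.9
tool_pos: [0.4735, 0.0632, 0.0616]
tcp_rot: [-2.282, -2.155, 0.006]
wrist_force: [-0.4, -0.4, -0.7]
gripper_width: 0.644
finger_force: 0.0
```

Call:
arm_command --commands '[{"tx": 0,"ty": 0,"tz": -0.7,"ax": 0,"ay": 0,"az": 0,"gripper": 60},{"tx": 0,"ty": 0,"tz": -1.4,"ax": 0,"ay": 0,"az": 0,"gripper": 60},{"tx": -0.8,"ty": 0,"tz": -1.4,"ax": 0,"ay": 0,"az": 0,"gripper": 60},{"tx": -1.6,"ty": 0,"tz": -1.4,"ax": 0,"ay": 0,"az": 0,"gripper": 60},{"tx": -2.4,"ty": 0,"tz": -1.4,"ax": 0,"ay": 0,"az": 0,"gripper": 60},{"tx": -3.2,"ty": 0,"tz": -1.4,"ax": 0,"ay": 0,"az": 0,"gripper": 60},{"tx": -4.0,"ty": 0,"tz": -1.4,"ax": 0,"ay": 0,"az": 0,"gripper": 60},{"tx": -4.5,"ty": 0,"tz": -1.4,"ax": 0,"ay": 0,"az": 0,"gripper": 60}]'

```text
clock: 19.57
tool_pos: [0.4644, -0.1188, 0.1204]
tcp_rot: [2.284, 2.155, 0.0]
wrist_force: [-0.4, -0.2, -1.1]
gripper_width: 0.645
finger_force: 0.0
```

```bash
python3 - <<'E'
from h import *
state()
m,im,d=look('top','top7'); jars(m,d)
m,im,d=look('side'); jars(m,d)
to(.408,-.3535,.10,5)
E
```

```text
t 19.57 tcp [ 0.4644 -0.1188  0.1204] R
 [[ 0.058  0.998  0.001]
 [ 0.998 -0.058 -0.001]
 [-0.001  0.001 -1.   ]] q [-0.303 -0.281  1.974 -0.     1.447 -0.245] F [-0.4 -0.2 -1.1] w 0.645 ff 0.0
obj [ 0.5059 -0.4182] r 0.0231 z 0.0342 264
obj [0.4813 0.1276] r 0.0229 z 0.0412 255
obj [0.477  0.0625] r 0.0227 z 0.0411 246
obj [ 0.4075 -0.3527] r 0.0231 z 0.0345 276
obj [0.4776 0.0601] r 0.0251 z 0.0388 179
obj [0.4828 0.1261] r 0.0256 z 0.0394 191
to (0.408, -0.3535, 0.1, 5) t [-5.941 -1.057  0.509] a [ 0.02  0.04 -8.46]
```

Two jars are now on the blade. Next is jar3.

Call:
arm_command --commands '[{"tx": -0.9,"ty": -0.2,"tz": 0.1,"ax": 0,"ay": 0,"az": -2,"gripper": 60},{"tx": -1.9,"ty": -0.4,"tz": 0.2,"ax": 0,"ay": 0,"az": -4,"gripper": 60},{"tx": -2.9,"ty": -0.6,"tz": 0.3,"ax": 0,"ay": 0,"az": -6,"gripper": 60},{"tx": -3.9,"ty": -0.8,"tz": 0.5,"ax": 0,"ay": 0,"az": -8.5,"gripper": 60},{"tx": -4.9,"ty": -1.0,"tz": 0.5,"ax": 0,"ay": 0,"az": -8.5,"gripper": 60},{"tx": -5.9,"ty": -1.07,"tz": 0.5,"ax": 0,"ay": 0,"az": -8.5,"gripper": 60},{"tx": -5.94,"ty": -1.07,"tz": 0.5,"ax": 0,"ay": 0,"az": -8.5,"gripper": 60},{"tx": -5.94,"ty": -1.07,"tz": 0.5,"ax": 0,"ay": 0,"az": -8.5,"gripper": 60}]'

```text
clock: 20.33
tool_pos: [0.4082, -0.3521, 0.0996]
tcp_rot: [-2.121, -2.317, -0.0]
wrist_force: [0.6, 0.9, -0.3]
gripper_width: 0.646
finger_force: 0.0
```

```bash
python3 - <<'E'
from h import *
state();to(.408,-.3535,.0228,5)
E
```

```text
t 20.33 tcp [ 0.4082 -0.3521  0.0996] R
 [[-0.088  0.996 -0.   ]
 [ 0.996  0.088  0.   ]
 [ 0.    -0.    -1.   ]] q [-0.759 -0.124  1.876  0.     1.39  -0.848] F [ 0.6  0.9 -0.3] w 0.646 ff 0.0
to (0.408, -0.3535, 0.0228, 5) t [-0.035 -0.007  1.921] a [-0.01 -0.03  0.07]
```

Call:
arm_command --commands '[{"tx": -0.03,"ty": 0,"tz": 0.6,"ax": 0,"ay": 0,"az": 0,"gripper": 60},{"tx": -0.03,"ty": 0,"tz": 1.2,"ax": 0,"ay": 0,"az": 0,"gripper": 60},{"tx": -0.03,"ty": 0,"tz": 1.6,"ax": 0,"ay": 0,"az": 0,"gripper": 60},{"tx": -0.03,"ty": 0,"tz": 1.85,"ax": 0,"ay": 0,"az": 0,"gripper": 60},{"tx": -0.03,"ty": 0,"tz": 1.91,"ax": 0,"ay": 0,"az": 0,"gripper": 60},{"tx": -0.03,"ty": 0,"tz": 1.91,"ax": 0,"ay": 0,"az": 0,"gripper": 60},{"tx": -0.03,"ty": 0,"tz": 1.91,"ax": 0,"ay": 0,"az": 0,"gripper": 60},{"tx": -0.03,"ty": 0,"tz": 1.91,"ax": 0,"ay": 0,"az": 0,"gripper": 35}]'

```text
clock: 21.0
tool_pos: [0.4091, -0.3525, 0.0244]
tcp_rot: [2.117, 2.319, -0.0]
wrist_force: [-1.5, 0.4, -0.5]
gripper_width: 0.613
finger_force: 0.0
```

Call:
arm_command --commands '[{"tx": 0,"ty": 0,"tz": 0,"ax": 0,"ay": 0,"az": 0,"gripper": 35},{"tx": 0,"ty": 0,"tz": 0,"ax": 0,"ay": 0,"az": 0,"gripper": 35},{"tx": 0,"ty": 0,"tz": 0,"ax": 0,"ay": 0,"az": 0,"gripper": 35},{"tx": 0,"ty": 0,"tz": -0.2,"ax": 0,"ay": 0,"az": 0,"gripper": 35},{"tx": 0,"ty": 0,"tz": -0.7,"ax": 0,"ay": 0,"az": 0,"gripper": 35},{"tx": 0,"ty": 0,"tz": -1.2,"ax": 0,"ay": 0,"az": 0,"gripper": 35},{"tx": 0,"ty": 0,"tz": -1.7,"ax": 0,"ay": 0,"az": 0,"gripper": 35},{"tx": 0,"ty": 0,"tz": -2.0,"ax": 0,"ay": 0,"az": 0,"gripper": 35}]'

```text
clock: 21.67
tool_pos: [0.4088, -0.3527, 0.1057]
tcp_rot: [2.117, 2.319, -0.0]
wrist_force: [1.0, 0.2, -1.3]
gripper_width: 0.488
finger_force: 30.0
```

```bash
python3 - <<'E'
from h import *
state();slot(-.03,.10)
E
```

```text
t 21.67 tcp [ 0.4088 -0.3527  0.1057] R
 [[-0.091  0.996  0.001]
 [ 0.996  0.091 -0.001]
 [-0.002  0.001 -1.   ]] q [-0.759 -0.128  1.869 -0.     1.398 -0.85 ] F [ 1.   0.2 -1.3] w 0.488 ff 29.999953508377075
to (np.float64(0.47178353390726685), np.float64(0.005049144517184537), 0.1, -3.3) t [8.765 2.379 0.131] a [0.08 0.08 8.51]
```

Call:
arm_command --commands '[{"tx": 0.6,"ty": 0.2,"tz": 0,"ax": 0,"ay": 0,"az": 1,"gripper": 35},{"tx": 1.5,"ty": 0.4,"tz": 0,"ax": 0,"ay": 0,"az": 2,"gripper": 35},{"tx": 2.4,"ty": 0.6,"tz": 0,"ax": 0,"ay": 0,"az": 3,"gripper": 35},{"tx": 3.3,"ty": 0.9,"tz": 0,"ax": 0,"ay": 0,"az": 4,"gripper": 35},{"tx": 4.2,"ty": 1.1,"tz": 0,"ax": 0,"ay": 0,"az": 5,"gripper": 35},{"tx": 5.2,"ty": 1.4,"tz": 0,"ax": 0,"ay": 0,"az": 6,"gripper": 35},{"tx": 6.1,"ty": 1.6,"tz": 0,"ax": 0,"ay": 0,"az": 7,"gripper": 35},{"tx": 7.0,"ty": 1.9,"tz": 0,"ax": 0,"ay": 0,"az": 8.5,"gripper": 35}]'

```text
clock: 22.33
tool_pos: [0.4583, -0.0648, 0.1033]
tcp_rot: [2.285, 2.156, 0.0]
wrist_force: [0.2, -0.6, 0.2]
gripper_width: 0.482
finger_force: 30.0
```

```bash
python3 - <<'E'
from h import *
state();slot(-.03,.0302)
E
```

```text
t 22.33 tcp [ 0.4583 -0.0648  0.1033] R
 [[ 0.058  0.998  0.   ]
 [ 0.998 -0.058 -0.   ]
 [-0.     0.    -1.   ]] q [-0.196 -0.31   2.025 -0.     1.426 -0.137] F [ 0.2 -0.6  0.2] w 0.482 ff 29.997756779193878
to (np.float64(0.47178353390726685), np.float64(0.005049144517184537), 0.0302, -3.3) t [1.763 0.235 1.828] a [ 0.02  0.01 -0.03]
```

Call:
arm_command --commands '[{"tx": 0.8,"ty": 0.1,"tz": 0,"ax": 0,"ay": 0,"az": 0,"gripper": 35},{"tx": 1.5,"ty": 0.2,"tz": 0.2,"ax": 0,"ay": 0,"az": 0,"gripper": 35},{"tx": 1.76,"ty": 0.23,"tz": 0.7,"ax": 0,"ay": 0,"az": 0,"gripper": 35},{"tx": 1.76,"ty": 0.23,"tz": 1.2,"ax": 0,"ay": 0,"az": 0,"gripper": 35},{"tx": 1.76,"ty": 0.23,"tz": 1.5,"ax": 0,"ay": 0,"az": 0,"gripper": 35},{"tx": 1.76,"ty": 0.23,"tz": 1.6,"ax": 0,"ay": 0,"az": 0,"gripper": 35},{"tx": 1.76,"ty": 0.23,"tz": 1.7,"ax": 0,"ay": 0,"az": 0,"gripper": 35},{"tx": 1.76,"ty": 0.23,"tz": 1.78,"ax": 0,"ay": 0,"az": 0,"gripper": 35}]'

```text
clock: 23.0
tool_pos: [0.4723, 0.0027, 0.0323]
tcp_rot: [2.285, 2.156, 0.001]
wrist_force: [0.6, 0.6, -0.6]
gripper_width: 0.489
finger_force: 30.0
```

```bash
python3 - <<'E'
from h import *
state();slot(-.03,.0302)
E
```

```text
t 23.0 tcp [0.4723 0.0027 0.0323] R
 [[ 0.058  0.998  0.001]
 [ 0.998 -0.058 -0.   ]
 [-0.     0.001 -1.   ]] q [-0.048 -0.223  2.076 -0.     1.287  0.01 ] F [ 0.6  0.6 -0.6] w 0.489 ff 29.99984711408615
to (np.float64(0.47178353390726685), np.float64(0.005049144517184537), 0.0302, -3.3) t [ 0.059 -0.015  0.052] a [ 0.03  0.   -0.03]
```

Call:
arm_command --commands '[{"tx": 0,"ty": 0,"tz": 0.03,"ax": 0,"ay": 0,"az": 0,"gripper": 35},{"tx": 0,"ty": 0,"tz": 0.03,"ax": 0,"ay": 0,"az": 0,"gripper": 35},{"tx": 0,"ty": 0,"tz": 0.03,"ax": 0,"ay": 0,"az": 0,"gripper": 60},{"tx": 0,"ty": 0,"tz": 0.03,"ax": 0,"ay": 0,"az": 0,"gripper": 60},{"tx": 0,"ty": 0,"tz": 0.03,"ax": 0,"ay": 0,"az": 0,"gripper": 60},{"tx": 0,"ty": 0,"tz": 0.03,"ax": 0,"ay": 0,"az": 0,"gripper": 60},{"tx": 0,"ty": 0,"tz": -0.2,"ax": 0,"ay": 0,"az": 0,"gripper": 60},{"tx": 0,"ty": 0,"tz": -0.8,"ax": 0,"ay": 0,"az": 0,"gripper": 60}]'

```text
clock: 23.67
tool_pos: [0.4704, 0.0032, 0.0621]
tcp_rot: [-2.282, -2.155, 0.005]
wrist_force: [-0.5, -0.1, -0.2]
gripper_width: 0.647
finger_force: 0.0
```

Call:
arm_command --commands '[{"tx": 0,"ty": 0,"tz": -0.7,"ax": 0,"ay": 0,"az": 0,"gripper": 60},{"tx": 0,"ty": 0,"tz": -1.4,"ax": 0,"ay": 0,"az": 0,"gripper": 60},{"tx": -0.8,"ty": 0,"tz": -1.4,"ax": 0,"ay": 0,"az": 0,"gripper": 60},{"tx": -1.6,"ty": 0,"tz": -1.4,"ax": 0,"ay": 0,"az": 0,"gripper": 60},{"tx": -2.4,"ty": 0,"tz": -1.4,"ax": 0,"ay": 0,"az": 0,"gripper": 60},{"tx": -3.2,"ty": 0,"tz": -1.4,"ax": 0,"ay": 0,"az": 0,"gripper": 60},{"tx": -4.0,"ty": 0,"tz": -1.4,"ax": 0,"ay": 0,"az": 0,"gripper": 60},{"tx": -4.5,"ty": 0,"tz": -1.4,"ax": 0,"ay": 0,"az": 0,"gripper": 60}]'

```text
clock: 24.33
tool_pos: [0.4613, -0.179, 0.1208]
tcp_rot: [2.285, 2.155, -0.0]
wrist_force: [1.0, 1.1, 0.5]
gripper_width: 0.647
finger_force: 0.0
```

```bash
python3 - <<'E'
from h import *
state()
m,im,d=look('top','top8'); jars(m,d)
m,im,d=look('side'); jars(m,d)
to(.5055,-.420,.12,5)
E
```

```text
t 24.33 tcp [ 0.4613 -0.179   0.1208] R
 [[ 0.058  0.998  0.001]
 [ 0.998 -0.058 -0.001]
 [-0.001  0.001 -1.   ]] q [-0.422 -0.243  1.943 -0.     1.441 -0.363] F [1.  1.1 0.5] w 0.647 ff 0.0
obj [ 0.5041 -0.4204] r 0.0235 z 0.0347 169
obj [0.4811 0.1276] r 0.0228 z 0.0413 259
obj [0.4768 0.0625] r 0.0226 z 0.0413 260
obj [0.474  0.0023] r 0.0226 z 0.0411 261
obj [0.4745 0.0011] r 0.0242 z 0.0391 167
obj [0.4776 0.0615] r 0.0249 z 0.0392 175
obj [0.4813 0.1272] r 0.0243 z 0.0385 189
to (0.5055, -0.42, 0.12, 5) t [-5.949  1.465  0.017] a [ 0.01  0.03 -8.45]
```

Three jars are on the blade. The last is jar1, and the path crosses the shaker (top 76 mm) at 120 mm.

Call:
arm_command --commands '[{"tx": -0.9,"ty": 0.2,"tz": 0,"ax": 0,"ay": 0,"az": -2,"gripper": 60},{"tx": -1.9,"ty": 0.4,"tz": 0,"ax": 0,"ay": 0,"az": -4,"gripper": 60},{"tx": -2.9,"ty": 0.7,"tz": 0,"ax": 0,"ay": 0,"az": -6,"gripper": 60},{"tx": -3.9,"ty": 1.0,"tz": 0,"ax": 0,"ay": 0,"az": -8.5,"gripper": 60},{"tx": -4.9,"ty": 1.3,"tz": 0,"ax": 0,"ay": 0,"az": -8.5,"gripper": 60},{"tx": -5.9,"ty": 1.46,"tz": 0,"ax": 0,"ay": 0,"az": -8.5,"gripper": 60},{"tx": -5.95,"ty": 1.46,"tz": 0,"ax": 0,"ay": 0,"az": -8.5,"gripper": 60},{"tx": -5.95,"ty": 1.46,"tz": 0,"ax": 0,"ay": 0,"az": -8.5,"gripper": 60}]'

```text
clock: 25.1
tool_pos: [0.5064, -0.4184, 0.1195]
tcp_rot: [-2.119, -2.318, -0.0]
wrist_force: [-0.2, 0.2, -0.6]
gripper_width: 0.648
finger_force: 0.0
```

```bash
python3 - <<'E'
from h import *
state();to(.5055,-.42,.0228,5)
m,im,d=look('wrist'); jars(m,d)
E
```

```text
t 25.1 tcp [ 0.5064 -0.4184  0.1195] R
 [[-0.089  0.996 -0.001]
 [ 0.996  0.089  0.001]
 [ 0.001 -0.001 -1.   ]] q [-0.729  0.12   1.599  0.     1.424 -0.819] F [-0.2  0.2 -0.6] w 0.648 ff 0.0
to (0.5055, -0.42, 0.0228, 5) t [-0.041 -0.024  2.418] a [-0.04 -0.05  0.12]
obj [ 0.5038 -0.4215] r 0.023 z 0.0339 4089
```

Call:
arm_command --commands '[{"tx": -0.05,"ty": -0.04,"tz": 0.6,"ax": 0,"ay": 0,"az": 0,"gripper": 60},{"tx": -0.05,"ty": -0.04,"tz": 1.3,"ax": 0,"ay": 0,"az": 0,"gripper": 60},{"tx": -0.05,"ty": -0.04,"tz": 1.9,"ax": 0,"ay": 0,"az": 0,"gripper": 60},{"tx": -0.05,"ty": -0.04,"tz": 2.3,"ax": 0,"ay": 0,"az": 0,"gripper": 60},{"tx": -0.05,"ty": -0.04,"tz": 2.41,"ax": 0,"ay": 0,"az": 0,"gripper": 60},{"tx": -0.05,"ty": -0.04,"tz": 2.41,"ax": 0,"ay": 0,"az": 0,"gripper": 60},{"tx": -0.05,"ty": -0.04,"tz": 2.41,"ax": 0,"ay": 0,"az": 0,"gripper": 60},{"tx": -0.05,"ty": -0.04,"tz": 2.41,"ax": 0,"ay": 0,"az": 0,"gripper": 35}]'

```text
clock: 25.82
tool_pos: [0.5057, -0.4196, 0.0254]
tcp_rot: [2.116, 2.319, 0.0]
wrist_force: [0.1, -0.1, 0.3]
gripper_width: 0.611
finger_force: 0.0
```

Call:
arm_command --commands '[{"tx": 0,"ty": 0,"tz": 0,"ax": 0,"ay": 0,"az": 0,"gripper": 35},{"tx": 0,"ty": 0,"tz": 0,"ax": 0,"ay": 0,"az": 0,"gripper": 35},{"tx": 0,"ty": 0,"tz": 0,"ax": 0,"ay": 0,"az": 0,"gripper": 35},{"tx": 0,"ty": 0,"tz": -0.2,"ax": 0,"ay": 0,"az": 0,"gripper": 35},{"tx": 0,"ty": 0,"tz": -0.8,"ax": 0,"ay": 0,"az": 0,"gripper": 35},{"tx": 0,"ty": 0,"tz": -1.4,"ax": 0,"ay": 0,"az": 0,"gripper": 35},{"tx": 0,"ty": 0,"tz": -2.0,"ax": 0,"ay": 0,"az": 0,"gripper": 35},{"tx": 0,"ty": 0,"tz": -2.5,"ax": 0,"ay": 0,"az": 0,"gripper": 35}]'

```text
clock: 26.48
tool_pos: [0.505, -0.4198, 0.1259]
tcp_rot: [2.117, 2.319, -0.0]
wrist_force: [-0.2, -1.2, 0.1]
gripper_width: 0.488
finger_force: 30.0
```

```bash
python3 - <<'E'
from h import *
state();slot(-.088,.12)
E
```

```text
t 26.48 tcp [ 0.505  -0.4198  0.1259] R
 [[-0.091  0.996  0.001]
 [ 0.996  0.091 -0.001]
 [-0.001  0.001 -1.   ]] q [-0.732  0.115  1.594 -0.     1.432 -0.823] F [-0.2 -1.2  0.1] w 0.488 ff 29.999843537807465
to (np.float64(0.4684650327946494), np.float64(-0.05285584274959204), 0.12, -3.3) t [ 9.219 -0.076  0.14 ] a [0.05 0.05 8.51]
```

Call:
arm_command --commands '[{"tx": 0.6,"ty": 0,"tz": 0,"ax": 0,"ay": 0,"az": 1,"gripper": 35},{"tx": 1.5,"ty": 0,"tz": 0,"ax": 0,"ay": 0,"az": 2,"gripper": 35},{"tx": 2.5,"ty": 0,"tz": 0,"ax": 0,"ay": 0,"az": 3,"gripper": 35},{"tx": 3.5,"ty": 0,"tz": 0,"ax": 0,"ay": 0,"az": 4,"gripper": 35},{"tx": 4.5,"ty": 0,"tz": 0,"ax": 0,"ay": 0,"az": 5,"gripper": 35},{"tx": 5.5,"ty": 0,"tz": 0,"ax": 0,"ay": 0,"az": 6,"gripper": 35},{"tx": 6.5,"ty": 0,"tz": 0,"ax": 0,"ay": 0,"az": 7,"gripper": 35},{"tx": 7.4,"ty": 0,"tz": 0.2,"ax": 0,"ay": 0,"az": 8.5,"gripper": 35}]'

```text
clock: 27.15
tool_pos: [0.4779, -0.1231, 0.1174]
tcp_rot: [2.284, 2.154, 0.002]
wrist_force: [0.8, -0.3, 0.0]
gripper_width: 0.485
finger_force: 30.0
```

```bash
python3 - <<'E'
from h import *
state();slot(-.088,.031)
E
```

```text
t 27.15 tcp [ 0.4779 -0.1231  0.1174] R
 [[ 0.058  0.998  0.003]
 [ 0.998 -0.058 -0.001]
 [-0.001  0.003 -1.   ]] q [-0.304 -0.246  1.951  0.     1.434 -0.246] F [ 0.8 -0.3  0. ] w 0.485 ff 29.998123347759247
to (np.float64(0.4684650327946494), np.float64(-0.05285584274959204), 0.031, -3.3) t [ 1.742 -0.344  2.158] a [ 0.15  0.03 -0.04]
```

Call:
arm_command --commands '[{"tx": 0.9,"ty": -0.2,"tz": 0,"ax": 0,"ay": 0,"az": 0,"gripper": 35},{"tx": 1.74,"ty": -0.34,"tz": 0.3,"ax": 0,"ay": 0,"az": 0,"gripper": 35},{"tx": 1.74,"ty": -0.34,"tz": 0.9,"ax": 0,"ay": 0,"az": 0,"gripper": 35},{"tx": 1.74,"ty": -0.34,"tz": 1.4,"ax": 0,"ay": 0,"az": 0,"gripper": 35},{"tx": 1.74,"ty": -0.34,"tz": 1.8,"ax": 0,"ay": 0,"az": 0,"gripper": 35},{"tx": 1.74,"ty": -0.34,"tz": 1.9,"ax": 0,"ay": 0,"az": 0,"gripper": 35},{"tx": 1.74,"ty": -0.34,"tz": 1.95,"ax": 0,"ay": 0,"az": 0,"gripper": 35},{"tx": 1.74,"ty": -0.34,"tz": 2.0,"ax": 0,"ay": 0,"az": 0,"gripper": 35}]'

```text
clock: 27.82
tool_pos: [0.4688, -0.0548, 0.0364]
tcp_rot: [2.284, 2.156, 0.001]
wrist_force: [-0.0, 1.0, -0.8]
gripper_width: 0.48
finger_force: 30.0
```

```bash
python3 - <<'E'
from h import *
state();slot(-.088,.0305)
E
```

```text
t 27.82 tcp [ 0.4688 -0.0548  0.0364] R
 [[ 0.058  0.998  0.001]
 [ 0.998 -0.058 -0.   ]
 [-0.     0.001 -1.   ]] q [-0.17  -0.228  2.074 -0.     1.295 -0.113] F [-0.   1.  -0.8] w 0.48 ff 29.999822974205017
to (np.float64(0.4684650327946494), np.float64(-0.05285584274959204), 0.0305, -3.3) t [ 0.049 -0.012  0.147] a [ 0.05  0.01 -0.  ]
```

Call:
arm_command --commands '[{"tx": 0,"ty": 0,"tz": 0.07,"ax": 0,"ay": 0,"az": 0,"gripper": 35},{"tx": 0,"ty": 0,"tz": 0.12,"ax": 0,"ay": 0,"az": 0,"gripper": 35},{"tx": 0,"ty": 0,"tz": 0.12,"ax": 0,"ay": 0,"az": 0,"gripper": 35},{"tx": 0,"ty": 0,"tz": 0.12,"ax": 0,"ay": 0,"az": 0,"gripper": 60},{"tx": 0,"ty": 0,"tz": 0.12,"ax": 0,"ay": 0,"az": 0,"gripper": 60},{"tx": 0,"ty": 0,"tz": 0.12,"ax": 0,"ay": 0,"az": 0,"gripper": 60},{"tx": 0,"ty": 0,"tz": 0.12,"ax": 0,"ay": 0,"az": 0,"gripper": 60},{"tx": 0,"ty": 0,"tz": -0.3,"ax": 0,"ay": 0,"az": 0,"gripper": 60}]'

```text
clock: 28.48
tool_pos: [0.467, -0.0544, 0.0451]
tcp_rot: [-2.282, -2.155, 0.004]
wrist_force: [-0.3, -0.2, -0.2]
gripper_width: 0.644
finger_force: 0.0
```

Call:
arm_command --commands '[{"tx": 0,"ty": 0,"tz": -0.7,"ax": 0,"ay": 0,"az": 0,"gripper": 60},{"tx": 0,"ty": 0,"tz": -1.6,"ax": 0,"ay": 0,"az": 0,"gripper": 60},{"tx": -0.8,"ty": 0,"tz": -2.4,"ax": 0,"ay": 0,"az": 0,"gripper": 60},{"tx": -1.7,"ty": -0.3,"tz": -2.4,"ax": 0,"ay": 0,"az": 0,"gripper": 60},{"tx": -2.7,"ty": -0.6,"tz": -2.4,"ax": 0,"ay": 0,"az": 0,"gripper": 60},{"tx": -3.7,"ty": -1,"tz": -2.4,"ax": 0,"ay": 0,"az": 0,"gripper": 60},{"tx": -4.7,"ty": -1.2,"tz": -2.4,"ax": 0,"ay": 0,"az": 0,"gripper": 60},{"tx": -5.2,"ty": -1.2,"tz": -2.4,"ax": 0,"ay": 0,"az": 0,"gripper": 60}]'

```text
clock: 29.15
tool_pos: [0.4067, -0.2627, 0.1438]
tcp_rot: [2.285, 2.154, -0.001]
wrist_force: [0.0, 0.4, -0.2]
gripper_width: 0.642
finger_force: 0.0
```

```bash
python3 - <<'E'
from h import *
state()
m,im,d=look('top','top9'); jars(m,d)
P=cloud(m,d); hsv=cv2.cvtColor(im,cv2.COLOR_BGR2HSV);v,u=np.mgrid[0:480,0:640]
w=(u>235)&(u<385)&(v>225)&(v<325)&(((hsv[...,0]<17)&(hsv[...,2]<150)&(hsv[...,1]>140)&(P[...,2]>.006)&(P[...,2]<.03)))
mrect(m,w,.012,'board')
m2,i2,d2=look('side'); jars(m2,d2)
cv2.imwrite('pics/f9.png',cv2.hconcat([cv2.resize(im[200:340,140:420],(480,240)),cv2.resize(i2[120:400,230:420],(320,472))[:240]]) if 0 else cv2.vconcat([cv2.resize(im[205:335,140:400],(560,280)),cv2.resize(i2[190:390,240:420],(560,320),interpolation=2)]))
X=P.reshape(-1,3);ui=u.ravel();vi=v.ravel()
s=(ui>150)&(ui<230)&(vi>215)&(vi<290)&(X[:,2]>.078)&(X[:,2]<.12);print('cup rim',X[s].min(0),X[s].max(0),np.median(X[s],0))
s=(ui>150)&(ui<230)&(vi>215)&(vi<290)&(X[:,2]>.025)&(X[:,2]<.045);c,rr=cv2.minEnclosingCircle(X[s][:,:2].astype(np.float32));print('saucer',c,rr,np.median(X[s][:,2]))
E
```

```text
t 29.15 tcp [ 0.4067 -0.2627  0.1438] R
 [[ 0.059  0.998  0.   ]
 [ 0.998 -0.059 -0.001]
 [-0.001  0.    -1.   ]] q [-6.260e-01 -2.820e-01  1.937e+00 -1.000e-03  1.486e+00 -5.660e-01] F [ 0.   0.4 -0.2] w 0.642 ff 0.0
obj [0.4814 0.1278] r 0.023 z 0.0414 265
obj [0.4768 0.0625] r 0.0226 z 0.041 255
obj [0.4741 0.0025] r 0.0229 z 0.0411 265
obj [ 0.4705 -0.0529] r 0.0229 z 0.0407 268
board [473.4  22. ] [277.   90.1] 86.82 2398
obj [ 0.4707 -0.0544] r 0.0249 z 0.039 154
obj [4.717e-01 4.000e-04] r 0.0269 z 0.0389 171
obj [0.4758 0.0606] r 0.0251 z 0.0392 176
obj [0.4826 0.1259] r 0.0243 z 0.0389 185
cup rim [0.47552845 0.34862795 0.07805642] [0.54197634 0.4331927  0.10008358] [0.50695322 0.39416549 0.09019604]
saucer (0.5160844326019287, 0.3792126178741455) 0.08172096312046051 0.036625501985351236
```

View pics/f9.png

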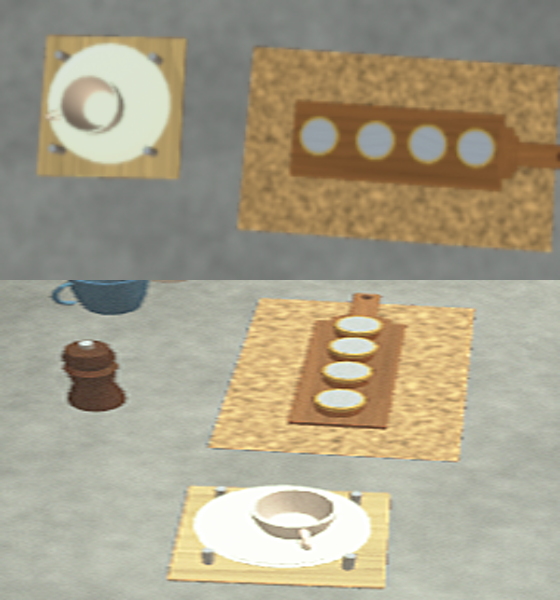

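All four jars stand upright in a row on the blade: (319,137), (375,140), (427,143) and (475,147) in the upper half. The blade lies wholly on the mat, and the cup is upright on the level saucers at (92,103). The sixth caddy compartment was empty from the start. I'm handing the job in.

```bash
python3 -c "
from h import *
print(r.finish_job())"
```

```text
the job is handed in; nothing more can be done
None
```

I handed in the job with the board flat on the mat, all four jam jars standing on its blade, and the saucers and cup still stacked on the stand; no verdict came back.

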